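# Add jars to the locked shaking incubator

### The arm

A 6-joint arm with a two-finger parallel gripper is mounted at the origin on the work surface; the furniture and walls round the work are solid. World frame = base frame: x ahead of the robot, y to its left, z up, the work surface at z = 0. Lengths are in m, angles in degrees, forces in N, time in s.
With the tool pointing down it reaches from about 0.375 to 0.9 m from the base axis. Payload 3.1 kg.
Tool frame: the origin (TCP) lies on the centre line of the jaws, within the pads' length; the fingertips stand 25 mm ahead of it and the grasp point (between the pads) lies 6 mm ahead of it; z points along the fingers, y is the line along which they close (so a half turn about z gives the same grasp; the last joint's range is limited). The gripper opens to 87 mm and grips with 3 to 60 N. Pads are 19 mm wide; open, the fingers measure 117 mm over their backs; the gripper's body (75 mm by 190 mm) begins 51 mm behind the grasp point.
Start: joints at [61.106, 30.224, 82.088, -0, 67.689, -10.227], TCP at [0.2, 0.592, 0.248] pointing down, gripper open.
Joint ranges: [-176.69, 176.69], [-43.24, 126.21], [12.49, 139.97], [-82, 262], [0, 151.66], [-163.58, 163.58]. Speed limits (degrees/s): [159.86, 159.86, 180, 180, 180, 180].

### API

Orientations are given as a 3x3 rotation matrix whose columns are the frame's x, y, z axes.
In Python, from rig import * gives the robot as it stands.
- The arm moves only by the tool step_arm, never from a script. Its argument "steps" is a list of rows, each a list of 7 numbers: the shift along the tool's x, y, z normalised to -1 to 1, where 1 is 0.3 m, then the turn, a rotation vector about the tool's x, y, z normalised to -1 to 1, where 1 is 45 degrees, then the gripper's target within -1 to 1 (shut at 1, half-way at 0, fully open at -1). A call has 1 to 8 rows; each row is the pose to reach, as a shift and turn from the pose commanded when the call began, along the tool's axes at that moment; what a row does not reach only later rows make up. A row lasts 1/12 s, in which the tool goes at most 41.7 mm and 7.16 degrees, less where a joint would pass 70% of its speed; a pose out of reach is approached as far as the arm can. A call with a number of a shift or a turn outside -1 to 1 is refused whole. A call with a gripper value outside its range is refused whole. The fingers move at their own pace and stop on an object; the grip force is fixed at half the most. Time passes only in rows, so rows that repeat a pose let the fingers close. It gives the time, the measured TCP pose, the force, the opening and the grip force at its end, in the units of the state.
- read_state(): the state, without advancing time (a new reading comes with each control period).
- capture(name): name is "scene" or "top" or "wrist"; returns a dict with "image" (480x640x3 uint8, red, green, blue), "vertical_fov" (degrees; the focal length in pixels is half the picture's height over the tangent of half this angle, whatever the lens; pixels are square), "cx", "cy" (the principal point, pixels), "world_from_camera" (4x4, takes a point from camera to world coordinates); the wrist camera has in their place "T_tool_cam" (4x4, takes a point from camera to tool coordinates, whose origin is the TCP and whose axes are the flange's). Camera axes: x right, y down, z forward; pixel columns grow to the right and rows downward; lengths in m; the calibration is good to about 2 mm. A picture is of the moment at which its call begins: read the wrist's pose just before it. There is no depth.
- hand_in(): hands the job in; it is judged then, once.
The state is a dict: "time_s": time; "joint_positions": joint angles; "qvel": joint speeds; "tau": joint torques, N m; "position": TCP position; "tcp_rot": TCP orientation; "force": force on the tool from outside, world axes, zero at the start; "moment": the same for the moment, N m; "opening": opening from 0.0 (shut) to 1.0 (fully open); "grasp_force": force on a finger pad.
Only numpy, scipy, OpenCV 4.12 (cv2) and the standard library are available. Lean on these libraries where they do the work, as an engineer would, in place of code of your own. Each camera call takes 0.05 s, during which the arm holds its last target. There are 200 camera calls.

### The job

The shaking incubator is running with a tube rack in one bay; add the amber glass jars that stand beside it. First switch it off, then draw the lock bar, slide the lid that covers the empty platform all the way across its neighbour and stand all the jars upright on that platform. Then slide the lid fully shut, push the lock bar fully home and, last of all, switch the shaker on again; leave the tube rack and the other things on the bench where they are.

Things in the scene. Friction and masses are not known exactly. Their poses are not given: they have to be found in the camera images.
- shaker: white benchtop shaking incubator, 336 mm deep (x), 450 mm wide (y), fixed. Origin on the bench under the centre of its well; x points to its back, y to its left as the robot sees it, z up. In front of the well (x -205 to -131 mm) lies a control deck 98 mm above the bench: display at the left, lock bar in the middle, rocker switch at the right
- well (a point): centre of the well's floor, 18 mm above the bench; axes as the shaker's. The well reaches 107 mm to front and back and 207 mm to left and right; its rims and tracks are 139 mm above the bench. A grey air duct (y -45 to 45 mm, top 75 mm above the bench) parts it into a left and a right bay
- lid_left (a joint): left lid, clear with an aluminium frame, 225 mm wide, on the lower track (top 117 mm above the bench); 0 = shut, grows to 0.17 m as it slides right (shaker -y) beneath the right lid. Friction 2 N, 0.45 kg, stays where left; the lock bar stops it until drawn
- lid_right (a joint): right lid, the same but on the upper track (top 133.5 mm above the bench); 0 = shut, grows to 0.17 m as it slides left (shaker +y) over the left lid. Same friction and lock
- lid_left_grip (a point): on the left lid's black upright pull bar at the lid's outer (left) end: 90 mm long along shaker x, 12 mm thick along y, top 168 mm above the bench. The point is mid-bar, 12 mm below its top, and moves with the lid. Pinch from above across its thickness, tips 138 mm or more above the bench. With the lid right back the bay is open 164 mm wide, the bar 14 mm behind the lid's edge
- lid_right_grip (a point): the same on the right lid, whose bar stands at its outer (right) end, top also 168 mm above the bench
- lock_bar (a joint): steel lock bar in a channel in the middle of the deck; 0 = home, its tip in notches of both lids so that neither can slide; grows to 0.024 m as it is drawn to the front (shaker -x). Friction 2.5 N, stays where left. It goes home only while both lids are within 4 mm of shut
- lock_knob (a point): on the lock bar's black upright knob: 14 mm wide along shaker y, 20 mm along x, foot 133 mm and top 168 mm above the bench. The point is on its centre line, 12 mm below the top, and moves with the bar
- switch (a joint): grey rocker switch (two halves in a shallow V) in a black bezel on the right of the deck, rocking left and right (shaker y), 50 mm long along y, 30 mm wide; 0 = off, left half fully down and level; 0.36 rad = on (as it starts), right half fully down. Takes 2 to 3 N and stays as left
- switch_off_half (a point): fixed point on top of the left half of the rocker when that half is raised (switch on), 18 mm left of the pivot, 118 mm above the bench; pressed straight down here the half comes to rest level, its top 111 mm above the bench
- switch_on_half (a point): the same for the right half, 18 mm right of the pivot, raised while the switch is off; press here to switch on
- platform: flat platform with a black ribbed rubber mat, 210 mm (x) by 158 mm (y), 6 mm thick, fixed on the floor of the left or the right bay and filling it, its centre 126.5 mm from the well's; origin at the centre of its underside, axes as the shaker's. Its top is 24 mm above the bench. Jars stand on it with 4 mm to spare under the lower lid
- tube_rack: blue rack full of small pink-capped tubes, 175 mm long, 100 mm wide, 64 mm high, standing in the other bay; origin at the centre of its underside. To be left alone
- jar_1: wide-mouth amber glass jar with a paper label and a black screw cap as wide as the jar: a straight cylinder 54 mm across and 80 mm tall (cap the upper 22 mm), 0.13 to 0.25 kg, part filled and bottom-heavy, standing on the bench beside the shaker; origin at the centre of its underside, z up its axis. Grip it across the cap or just below it. 2 to 4 jars are present
- jar_2: wide-mouth amber glass jar with a paper label and a black screw cap as wide as the jar: a straight cylinder 54 mm across and 80 mm tall (cap the upper 22 mm), 0.13 to 0.25 kg, part filled and bottom-heavy, standing on the bench beside the shaker; origin at the centre of its underside, z up its axis. Grip it across the cap or just below it. 2 to 4 jars are present
- jar_3: wide-mouth amber glass jar with a paper label and a black screw cap as wide as the jar: a straight cylinder 54 mm across and 80 mm tall (cap the upper 22 mm), 0.13 to 0.25 kg, part filled and bottom-heavy, standing on the bench beside the shaker; origin at the centre of its underside, z up its axis. Grip it across the cap or just below it. 2 to 4 jars are present
- jar_4: wide-mouth amber glass jar with a paper label and a black screw cap as wide as the jar: a straight cylinder 54 mm across and 80 mm tall (cap the upper 22 mm), 0.13 to 0.25 kg, part filled and bottom-heavy, standing on the bench beside the shaker; origin at the centre of its underside, z up its axis. Grip it across the cap or just below it. 2 to 4 jars are present
- wash_bottle: white squeeze bottle with a red cap and a bent spout, 175 mm tall, right of the shaker near the back; origin on its underside. A bystander
- timer: flat digital timer, 64 x 72 x 19 mm, in front of the shaker; origin at the centre of its underside. A bystander
- petri_dish: flat round dish, 91 mm across, 16 mm high, in front of the shaker; origin at the centre of its underside. A bystander
Mind the look-alikes: they are no part of the job. Leave any pink or yellow look-alike of the jar_1 alone.

How it is judged (in metres and radians):
On the way, in this order (a step that is already met when the one before it is completed fails the run):
1. the shaker is switched off (value of joint switch below 0.06 rad), for 0.1 s.
2. the lock bar is drawn (value of joint lock_bar above 0.018 m and value of joint each of lid_left, lid_right below 0.008 m), for 0.1 s.
3. the lid over the platform is slid across its neighbour (((y of platform in the frame of shaker above 0 m and value of joint lid_left above 0.145 m) or (y of platform in the frame of shaker below 0 m and value of joint lid_right above 0.145 m))), for 0.2 s.
4. every jar stands upright on the platform, let go (x of jar_1 in the frame of platform between -0.085 and 0.085 m and y of jar_1 in the frame of platform between -0.058 and 0.058 m and z of jar_1 in the frame of platform between 0 and 0.013 m and angle between each of jar_1, jar_2, jar_3, jar_4's own z axis and vertical below 0.12 rad and linear speed of each of jar_1, jar_2, jar_3, jar_4 below 0.03 m/s and contact force between the fingers and jar_1 below 0.3 N and x of jar_2 in the frame of platform between -0.085 and 0.085 m and y of jar_2 in the frame of platform between -0.058 and 0.058 m and z of jar_2 in the frame of platform between 0 and 0.013 m and contact force between the fingers and jar_2 below 0.3 N and x of jar_3 in the frame of platform between -0.085 and 0.085 m and y of jar_3 in the frame of platform between -0.058 and 0.058 m and z of jar_3 in the frame of platform between 0 and 0.013 m and contact force between the fingers and jar_3 below 0.3 N and x of jar_4 in the frame of platform between -0.085 and 0.085 m and y of jar_4 in the frame of platform between -0.058 and 0.058 m and z of jar_4 in the frame of platform between 0 and 0.013 m and contact force between the fingers and jar_4 below 0.3 N), for 0.3 s.
5. both lids are fully shut (value of joint each of lid_left, lid_right below 0.008 m), for 0.2 s.
6. the lock bar is home (all of step 5 and value of joint lock_bar below 0.006 m), for 0.2 s.
7. the shaker is switched on (value of joint switch above 0.3 rad), for 0.2 s.
At the end, for the whole second after the job is handed in: every jar stands upright (within 0.12 rad) at rest on the platform, its centre within 85 mm (x) and 58 mm (y) of the platform's centre, both lids within 8 mm of shut, the lock bar within 6 mm of home, the switch past 0.3 rad (all of step 4 and all of step 6 and value of joint switch above 0.3 rad); the robot touches nothing.
It fails at once if the tube rack or another bystander is moved by more than 5 cm (distance of any of tube_rack, wash_bottle, timer, petri_dish from where it was at the start of the episode above 0.05 m).
Of jar_1, jar_2, jar_3, jar_4 only 2 to 4 are there at a start; the rules pass over those that are not, and their reading is None.
At some moment in a run one of jar_1, jar_2, jar_3, jar_4 may be knocked a few centimetres aside while the robot is not near it.
It also fails if it takes over 210 s, if anything falls off the work surface, if the arm or the gripper's body presses on something with over 40 N, if the wrist force passes 120 N, or if a joint passes its speed limit or range.

## Working session

There is one attempt and no reset: what is moved stays moved. The work goes in short steps, Python scripts to look and compute and a tool call to move; the robot and the scene stay as the last step left them, time stands still between calls to the robot, and variables do not carry over. Pictures are saved under pics/ and viewed, at most 14 in all, crops included, and the job is handed in when it is done.

Besides the shell and the picture viewer there is one more tool, called after "Request:" by a JSON object that holds its "name" and its "arguments". step_arm: Moves the arm, as the interface text tells. Scaled input: -1 to 1 covers 0.3 m each way for a shift and 45 degrees each way for a turn. Its arguments: {"type":"object","properties":{"steps":{"type":"array"}},"required":["steps"]}

```bash
ls; mkdir -p pics; python3 - <<'E'
from rig import *
import cv2,pickle
D={}
for n in("scene","top"):
    c=capture(n);D[n]=c
    cv2.imwrite(f"pics/{n}0.png",c["image"][:,:,::-1]);print(n,c["vertical_fov"],c["cx"],c["cy"],c["world_from_camera"].round(3) if hasattr(c["world_from_camera"],'round') else c["world_from_camera"])
pickle.dump(D,open("d0.pkl","wb"))
s=read_state();print(s)
E
```

```text
pics
scene 52.40734573237907 314.81112547788223 239.45172379248208 [[-0.336  0.75  -0.57   1.204]
 [ 0.942  0.271 -0.198  0.266]
 [ 0.006 -0.603 -0.797  1.16 ]
 [ 0.     0.     0.     1.   ]]
top 52.24807929017695 323.6174174384862 234.8284317581575 [[-1.400e-02 -9.970e-01  7.400e-02  3.870e-01]
 [-1.000e+00  1.400e-02  1.000e-03  6.000e-03]
 [-2.000e-03 -7.400e-02 -9.970e-01  1.559e+00]
 [ 0.000e+00  0.000e+00  0.000e+00  1.000e+00]]
{'time_s': 0.1, 'joint_positions': array([ 6.11062778e+01,  3.02737382e+01,  8.21487398e+01,  2.06786282e-04,
        6.76882658e+01, -1.02269630e+01]), 'qvel': array([ 0.00768354, -0.17354551, -0.20157271, -0.0041858 ,  0.0213035 ,
        0.04699212]), 'tau': array([-3.08710569e-04, -4.40990138e+01, -1.77151644e+01,  6.34375541e-02,
        5.34616050e-02, -4.46460695e-05]), 'position': array([0.19971163, 0.59159762, 0.24667006]), 'tcp_rot': array([[-9.47395523e-01,  3.20063813e-01, -9.36846224e-04],
       [ 3.20064997e-01,  9.47394078e-01, -1.69062343e-03],
       [ 3.46455185e-04, -1.90154075e-03, -9.99998132e-01]]), 'force': array([ 0.69773372, -0.12398722,  0.07640613]), 'moment': array([0.02273483, 0.00393551, 0.02479063]), 'grasp_force': 0.0, 'opening': 0.999812970872714}
```

View pics/scene0.png

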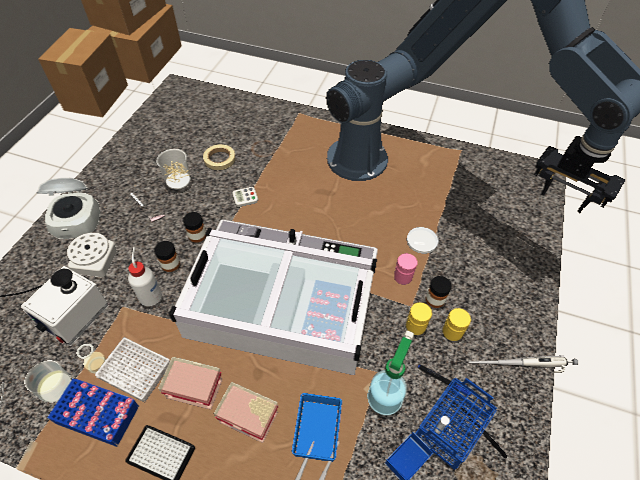

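View pics/top0.png

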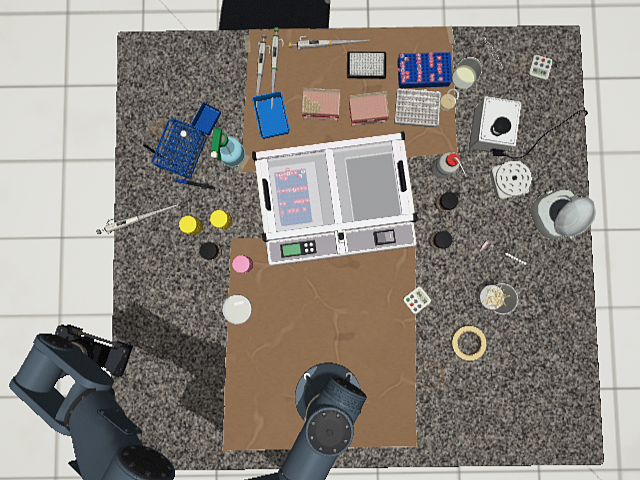

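The scene view shows the tube rack in the left bay with the right bay empty. There are three amber jars, with caps in the top view at about (449,200), (443,240) and (209,250); the pink and yellow ones are look-alikes. In the same view the pull bars are at (266,195) and (403,177), the knob at (341,236) and the switch at (385,237).

```bash
cat > h.py <<'E'
import numpy as np,cv2,pickle
from rig import *
def ray(c,uv,z,T=None):
    """pixel -> world point on plane z"""
    T=np.array(c["world_from_camera"]) if T is None else T
    f=240/np.tan(np.radians(c["vertical_fov"])/2)
    d=T[:3,:3]@np.array([(uv[0]-c["cx"])/f,(uv[1]-c["cy"])/f,1]);o=T[:3,3]
    return o+d*(z-o[2])/d[2]
def blobs(im,box,thr,lo=20):
    x0,y0,x1,y1=box
    m=(im[y0:y1,x0:x1].max(2)<thr).astype(np.uint8)
    n,l,s,c=cv2.connectedComponentsWithStats(m)
    return [(c[i][0]+x0,c[i][1]+y0,*s[i][2:]) for i in range(1,n) if s[i][4]>lo]
def wristT(c):
    s=read_state();T=np.eye(4);T[:3,:3]=s["tcp_rot"];T[:3,3]=s["position"];return T
def toolmove(target,R=None):
    s=read_state();return (np.array(s["tcp_rot"]).T@(np.array(target)-s["position"])/0.3).round(3)
E
python3 - <<'E'
from h import *
D=pickle.load(open("d0.pkl","rb"));c=D["top"];im=c["image"]
for nm,box,z in [("barL",(258,165,276,225),.168),("barR",(393,150,412,205),.168),("knob",(334,228,348,243),.168),("sw",(368,226,402,250),.112),("jarA",(436,186,462,214),.08),("jarB",(428,226,456,254),.08),("jarC",(195,236,224,264),.08)]:
    for b in blobs(im,box,60,8): print(nm,np.round(b,1),ray(c,b[:2],z).round(4))
crop=im[130:270,245:465]
cv2.imwrite("pics/crop1.png",cv2.resize(crop[:,:,::-1],None,fx=3.6,fy=3.6,interpolation=cv2.INTER_CUBIC))
E
```

```text
barL [266.4 194.2   8.   31.  141. ] [0.61   0.1701 0.168 ]
barR [401.5 176.1   9.   31.  155. ] [ 0.6568 -0.2189  0.168 ]
knob [340.8 235.8   6.    7.   32. ] [ 0.4873 -0.0414  0.168 ]
sw [381.4 237.6  22.   15.   78. ] [ 0.4844 -0.1634  0.112 ]
jarA [448.9 200.2  20.   19.  277. ] [ 0.5977 -0.3755  0.08  ]
jarB [442.6 239.4  19.   18.  263. ] [ 0.4781 -0.3523  0.08  ]
jarC [208.4 250.4  20.   18.  268. ] [0.455  0.3568 0.08  ]
```

View pics/crop1.png

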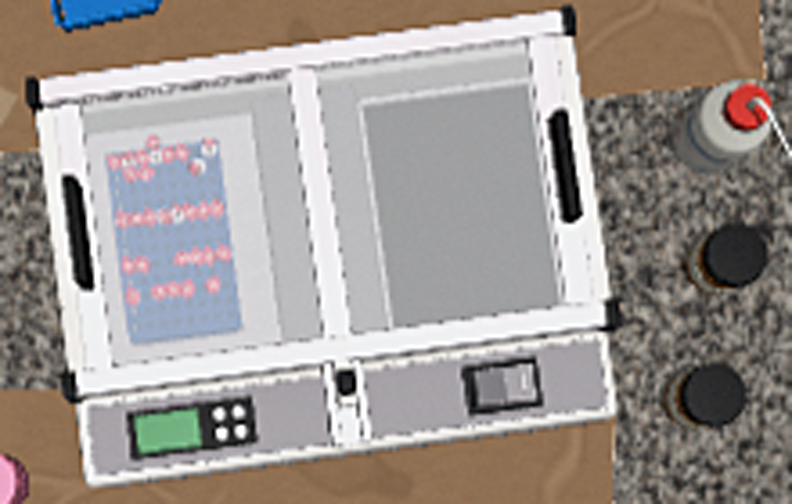

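```bash
cat >> h.py <<'E'
from scipy.spatial.transform import Rotation as Ro
def Rdown(yaw):  # tool y at yaw, z down
    a=np.radians(yaw);y=np.array([np.cos(a),np.sin(a),0]);z=np.array([0,0,-1.]);return np.c_[np.cross(y,z),y,z]
def go(p,yaw=None,s=None):
    """normalised shift and turn from the measured pose to world p, yaw"""
    s=s or read_state();R=np.array(s["tcp_rot"])
    d=R.T@(np.array(p)-s["position"])/.3
    w=np.degrees(Ro.from_matrix(R.T@Rdown(yaw)).as_rotvec())/45 if yaw is not None else np.zeros(3)
    return d.round(3),w.round(3),np.abs(d).max().round(2)
YAW=6.86;C0=np.array([.6334,-.0244])
a=np.radians(YAW);SX=np.array([np.cos(a),np.sin(a)]);SY=np.array([-np.sin(a),np.cos(a)])
def sh(x,y,z): return np.r_[C0+SX*x+SY*y,z]   # shaker -> world
def inv(p): d=np.array(p)[:2]-C0; return np.array([d@SX,d@SY])
E
python3 - <<'E'
from h import *
c=pickle.load(open("d0.pkl","rb"))["top"]
uv=np.array([503,385])/3.6+[245,130]
p=ray(c,uv,.108);print("switch",p,inv(p))
for n,(u,v) in dict(bl=(35,92),br=(570,20),fr=(612,313),fl=(68,385)).items():
    p=ray(c,np.array([u,v])/3.6+[245,130],.139);print(n,p.round(3),inv(p).round(3))
print(go([.45,.33,.26],6.9))
E
```

```text
switch [ 0.48632299 -0.17391122  0.108     ] [-0.16388226 -0.13087343]
bl [0.73  0.207 0.139] [0.124 0.218]
br [ 0.784 -0.232  0.139] [ 0.124 -0.224]
fr [ 0.541 -0.26   0.139] [-0.119 -0.223]
fl [0.489 0.181 0.139] [-0.119  0.222]
(array([-1.069, -0.559, -0.044]), array([-2.000e-03,  1.000e-03,  1.432e+00]), np.float64(1.07))
```

Request:
{"name": "step_arm", "arguments": {"steps": [[-0.9,-0.47,-0.04,0,0,0.9,-1],[-0.9,-0.47,-0.04,0,0,0.9,-1],[-0.9,-0.47,-0.04,0,0,0.9,-1],[-0.9,-0.47,-0.04,0,0,0.9,-1],[-0.9,-0.47,-0.04,0,0,0.9,-1],[-0.9,-0.47,-0.04,0,0,0.9,-1],[-0.9,-0.47,-0.04,0,0,0.9,-1],[-0.9,-0.47,-0.04,0,0,0.9,-1]]}}

```text
time_s: 0.77
position: [0.4144, 0.3684, 0.2595]
tcp_rot: [[-0.509, 0.861, 0.002], [0.861, 0.509, -0.002], [-0.002, 0.001, -1.0]]
force: [-0.0, 0.7, -0.2]
opening: 0.999
grasp_force: 0.0
```

```bash
python3 - <<'E'
from h import *
print(read_state()["position"],go([.45,.1,.26],6.9))
E
```

```text
[0.41443005 0.36839397 0.25953754] (array([-0.83 , -0.353,  0.   ]), array([0.002, 0.003, 0.526]), np.float64(0.83))
```

Request:
{"name": "step_arm", "arguments": {"steps": [[-0.83,-0.35,0,0,0,0.53,-1],[-0.83,-0.35,0,0,0,0.53,-1],[-0.83,-0.35,0,0,0,0.53,-1],[-0.83,-0.35,0,0,0,0.53,-1],[-0.83,-0.35,0,0,0,0.53,-1],[-0.83,-0.35,0,0,0,0.53,-1],[-0.83,-0.35,0,0,0,0.53,-1]]}}

```text
time_s: 1.35
position: [0.4483, 0.1011, 0.2594]
tcp_rot: [[-0.119, 0.993, -0.0], [0.993, 0.119, -0.001], [-0.001, -0.0, -1.0]]
force: [0.5, 0.0, -0.0]
opening: 1.001
grasp_force: 0.0
```

```bash
python3 - <<'E'
from h import *
print(read_state()["position"],sh(-.215,-.113,.2),go(sh(-.215,-.113,.2),6.9))
E
```

```text
[0.44825703 0.10112129 0.2594075 ] [ 0.43343633 -0.16227143  0.2       ] (array([-0.866, -0.154,  0.199]), array([-0.001,  0.002, -0.001]), np.float64(0.87))
```

Request:
{"name": "step_arm", "arguments": {"steps": [[-0.866,-0.154,0,0,0,0,-1],[-0.866,-0.154,0,0,0,0,-1],[-0.866,-0.154,0,0,0,0,-1],[-0.866,-0.154,0,0,0,0,-1],[-0.866,-0.154,0,0,0,0,-1],[-0.866,-0.154,0.2,0,0,0,-1],[-0.866,-0.154,0.2,0,0,0,-1],[-0.866,-0.154,0.2,0,0,0,-1]]}}

```text
time_s: 2.02
position: [0.4322, -0.1622, 0.1954]
tcp_rot: [[-0.117, 0.993, -0.006], [0.993, 0.117, 0.002], [0.003, -0.005, -1.0]]
force: [0.9, 1.0, 0.6]
opening: 1.0
grasp_force: 0.0
```

```bash
python3 - <<'E'
from h import *
T=wristT(0);c=capture("wrist");T=T@np.array(c["T_tool_cam"])
c["world_from_camera"]=T;pickle.dump(c,open("w1.pkl","wb"));print(c["T_tool_cam"],c["vertical_fov"])
cv2.imwrite("pics/w1.png",c["image"][:,:,::-1])
f=240/np.tan(np.radians(c["vertical_fov"])/2)
for q in [(-.164,-.131,.108),(-.164,-.113,.115),(-.147,0,.168)]:
    v=np.linalg.inv(T)@np.r_[sh(*q),1];print(q,v[:2]/v[2]*f+[c["cx"],c["cy"]])
E
```

```text
[[-3.83461353e-05 -9.56015030e-01 -2.93317679e-01  8.03567606e-02]
 [ 9.99999993e-01 -6.91087122e-05  9.45147006e-05  3.15989586e-05]
 [-1.10628281e-04 -2.93317673e-01  9.56015026e-01 -1.36460142e-01]
 [ 0.00000000e+00  0.00000000e+00  0.00000000e+00  1.00000000e+00]] 60.33998714088385
(-0.164, -0.131, 0.108) [409.63564544 288.62013037]
(-0.164, -0.113, 0.115) [414.11796882 263.97538078]
(-0.147, 0, 0.168) [513.69318876  17.59272068]
```

View pics/w1.png

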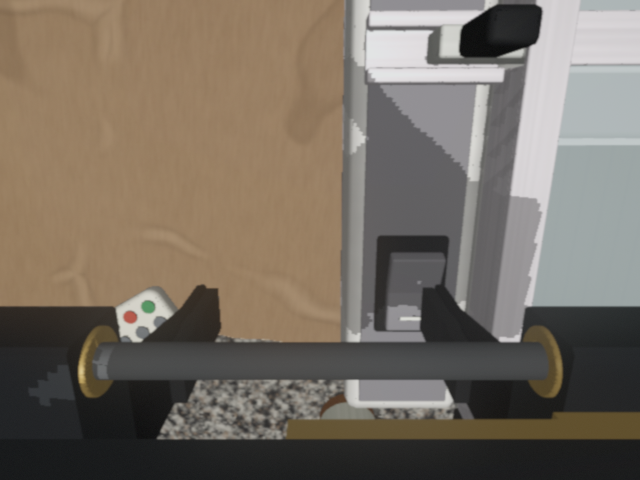

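The wrist view shows the switch bezel at about x 376-448, y 237-331, centre (412,284), so the pivot is within 3 mm of the estimate. The knob at (520,20) is also where I predicted it, and the right-hand fingertip is at about (432,290).

```bash
python3 - <<'E'
from h import *
c=pickle.load(open("w1.pkl","rb"));p=ray(c,(412,284),.105);print(inv(p))
s=read_state();print(s["position"],go(sh(-.211,-.1095,.15),6.86),go(sh(-.211,-.1095,.134),6.86))
E
```

```text
[-0.16209217 -0.12934124]
[ 0.43238183 -0.16008658  0.19701941] (array([0.003, 0.017, 0.157]), array([-0.006, -0.005, -0.003]), np.float64(0.16)) (array([0.003, 0.017, 0.21 ]), array([-0.006, -0.005, -0.003]), np.float64(0.21))
```

Request:
{"name": "step_arm", "arguments": {"steps": [[0,0.015,0.1,0,0,0,-1],[0,0.015,0.17,0,0,0,-1],[0,0.015,0.2,0,0,0,-1],[0,0.015,0.22,0,0,0,-1],[0,0.015,0.23,0,0,0,-1],[0,0.015,0.23,0,0,0,-1],[0,0.015,0.23,0,0,0,-1]]}}

```text
time_s: 2.65
position: [0.4381, -0.1563, 0.1354]
tcp_rot: [[-0.124, 0.992, 0.002], [0.992, 0.124, -0.0], [-0.0, 0.002, -1.0]]
force: [-9.4, 6.2, 35.1]
opening: 0.998
grasp_force: 18.0
```

Request:
{"name": "step_arm", "arguments": {"steps": [[0,0,-0.1,0,0,0,-1],[0,0,-0.25,0,0,0,-1],[0,0,-0.25,0,0,0,-1],[0,0,-0.25,0,0,0,-1]]}}

```text
time_s: 2.98
position: [0.4403, -0.1588, 0.2092]
tcp_rot: [[-0.123, 0.992, 0.007], [0.992, 0.123, -0.005], [-0.006, 0.007, -1.0]]
force: [0.2, -0.2, -0.1]
opening: 0.998
grasp_force: 0.0
```

```bash
python3 - <<'E'
from h import *
s=read_state();print(s["position"],s["force"])
T=wristT(0);c=capture("wrist");T=T@np.array(c["T_tool_cam"]);c["world_from_camera"]=T;pickle.dump(c,open("w2.pkl","wb"))
a=pickle.load(open("w1.pkl","rb"))["image"][220:350,340:480];b=c["image"][200:350,320:500]
cv2.imwrite("pics/w2.png",np.hstack([cv2.resize(a[:,:,::-1],(380,380)),cv2.resize(b[:,:,::-1],(400,380))]))
print(go(sh(-.151,0,.23),YAW-90))
E
```

```text
[ 0.44030538 -0.15875228  0.20918951] [ 0.18784748 -0.16410886 -0.13072192]
(array([ 0.364,  0.195, -0.076]), array([ 0.006, -0.   ,  2.004]), np.float64(0.36))
```

View pics/w2.png

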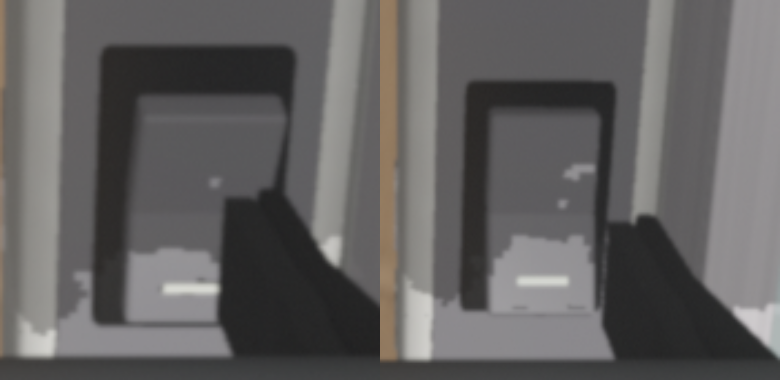

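The left half now lies flat and the right half is raised, so the switch is off. Next is the knob.

Request:
{"name": "step_arm", "arguments": {"steps": [[0.1,0,-0.1,0,0,1,-1],[0.364,0.195,-0.1,0,0,1,-1],[0.364,0.195,-0.1,0,0,1,-1],[0.364,0.195,-0.1,0,0,1,-1],[0.364,0.195,-0.1,0,0,1,-1],[0.364,0.195,-0.1,0,0,1,-1],[0.364,0.195,-0.1,0,0,1,-1]]}}

```text
time_s: 3.62
position: [0.4822, -0.0414, 0.2339]
tcp_rot: [[0.618, 0.786, -0.004], [0.786, -0.618, 0.001], [-0.001, -0.004, -1.0]]
force: [-0.1, -0.2, -0.1]
opening: 1.005
grasp_force: 0.0
```

Request:
{"name": "step_arm", "arguments": {"steps": [[0,0,0,0,0,1,0],[0,0,0,0,0,1,0],[0,0,0,0,0,1,0],[0,0,0,0,0,1,0],[0,0,0,0,0,1,0],[0,0,0,0,0,1,0],[0,0,0,0,0,1,0]]}}

```text
time_s: 4.2
position: [0.4819, -0.0422, 0.2339]
tcp_rot: [[0.993, 0.117, -0.004], [0.117, -0.993, 0.001], [-0.004, -0.002, -1.0]]
force: [0.3, 1.4, 0.3]
opening: 0.561
grasp_force: 0.0
```

```bash
python3 - <<'E'
from h import *
T=wristT(0);s=read_state();c=capture("wrist");T=T@np.array(c["T_tool_cam"]);c["world_from_camera"]=T;pickle.dump(c,open("w3.pkl","wb"))
cv2.imwrite("pics/w3.png",c["image"][:,:,::-1])
f=240/np.tan(np.radians(c["vertical_fov"])/2)
v=np.linalg.inv(T)@np.r_[sh(-.147,0,.168),1];print(v[:2]/v[2]*f+[c["cx"],c["cy"]])
print(inv(s["position"]),s["position"][2],go(sh(-.149,0,.162),YAW-90))
E
```

```text
[320.21563499 263.3171756 ]
[-0.15252822  0.00038994] 0.23392481626382944 (array([0.013, 0.002, 0.24 ]), array([-0.002,  0.005, -0.001]), np.float64(0.24))
```

View pics/w3.png

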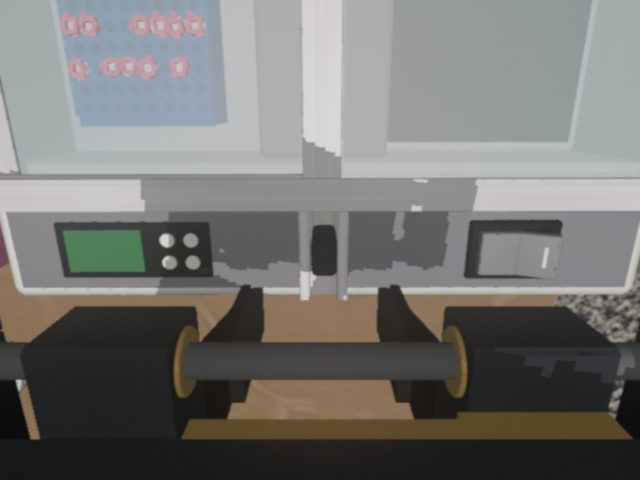

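The knob's top is at about (323,263), as predicted (320,263), so I'm descending and pinching.

Request:
{"name": "step_arm", "arguments": {"steps": [[0.013,0.003,0.12,0,0,0,0],[0.013,0.003,0.2,0,0,0,0],[0.013,0.003,0.233,0,0,0,0],[0.013,0.003,0.233,0,0,0,1],[0.013,0.003,0.233,0,0,0,1],[0.013,0.003,0.233,0,0,0,1],[0.013,0.003,0.233,0,0,0,1],[0.013,0.003,0.233,0,0,0,1]]}}

```text
time_s: 4.92
position: [0.4877, -0.0435, 0.1665]
tcp_rot: [[0.993, 0.122, 0.002], [0.122, -0.993, -0.001], [0.002, 0.001, -1.0]]
force: [0.2, -0.1, 0.6]
opening: 0.209
grasp_force: 0.0
```

Request:
{"name": "step_arm", "arguments": {"steps": [[0,0,0,0,0,0,1],[0,0,0,0,0,0,1],[0,0,0,0,0,0,1]]}}

```text
time_s: 5.17
position: [0.4876, -0.0434, 0.1664]
tcp_rot: [[0.993, 0.121, 0.002], [0.121, -0.993, -0.0], [0.002, 0.0, -1.0]]
force: [-1.1, 0.8, 3.9]
opening: 0.157
grasp_force: 30.0
```

Gripped at 0.157 × 87 ≈ 14 mm, which matches the knob. Now drawing the bar 25 mm to the front.

Request:
{"name": "step_arm", "arguments": {"steps": [[-0.02,0,0,0,0,0,1],[-0.04,0,0,0,0,0,1],[-0.06,0,0,0,0,0,1],[-0.08,0,0,0,0,0,1],[-0.083,0,0,0,0,0,1],[-0.083,0,0,0,0,0,1],[-0.083,0,0,0,0,0,1]]}}

```text
time_s: 5.75
position: [0.4636, -0.0464, 0.1664]
tcp_rot: [[0.993, 0.121, 0.004], [0.121, -0.993, -0.0], [0.004, 0.001, -1.0]]
force: [3.7, 3.5, 5.8]
opening: 0.158
grasp_force: 30.0
```

Request:
{"name": "step_arm", "arguments": {"steps": [[0,0,0,0,0,0,0],[0,0,0,0,0,0,0],[0,0,0,0,0,0,0],[0,0,-0.1,0,0,0,0],[0,0,-0.25,0,0,0,0],[0,0,-0.25,0,0,0,0],[0,0,-0.25,0,0,0,0]]}}

```text
time_s: 6.33
position: [0.4635, -0.047, 0.2426]
tcp_rot: [[0.993, 0.122, 0.005], [0.122, -0.993, -0.002], [0.004, 0.003, -1.0]]
force: [0.8, 0.2, -0.2]
opening: 0.489
grasp_force: 0.0
```

```bash
python3 - <<'E'
from h import *
s=read_state();print(s["position"],inv(s["position"]),go(sh(0,-.196,.26),YAW-90))
E
```

```text
[ 0.46345906 -0.0470439   0.24260211] [-0.171429   -0.00218341] (array([ 0.57 ,  0.648, -0.054]), array([ 0.004, -0.006,  0.003]), np.float64(0.65))
```

Request:
{"name": "step_arm", "arguments": {"steps": [[0.57,0.648,-0.05,0,0,0,0],[0.57,0.648,-0.05,0,0,0,0],[0.57,0.648,-0.05,0,0,0,0],[0.57,0.648,-0.05,0,0,0,0],[0.57,0.648,-0.05,0,0,0,0],[0.57,0.648,-0.05,0,0,0,0],[0.57,0.648,-0.05,0,0,0,0],[0.57,0.648,-0.05,0,0,0,0]]}}

```text
time_s: 7.0
position: [0.6566, -0.2212, 0.2524]
tcp_rot: [[0.993, 0.119, -0.002], [0.119, -0.993, 0.0], [-0.002, -0.001, -1.0]]
force: [0.4, -0.1, 0.3]
opening: 0.501
grasp_force: 0.0
```

```bash
python3 - <<'E'
from h import *
T=wristT(0);s=read_state();c=capture("wrist");T=T@np.array(c["T_tool_cam"]);c["world_from_camera"]=T
f=240/np.tan(np.radians(c["vertical_fov"])/2)
v=np.linalg.inv(T)@np.r_[sh(0,-.196,.168),1];u=v[:2]/v[2]*f+[c["cx"],c["cy"]];print(u)
x,y=u.astype(int)
for b in blobs(c["image"],(x-60,max(0,y-120),x+60,min(300,y+100)),45,100): print(np.round(b,1),inv(ray(c,b[:2],.168)))
cv2.imwrite("pics/w4.png",c["image"][:,:,::-1])
print(inv(s["position"]),s["position"][2],go(sh(0,-.196,.166),YAW-90))
E
```

```text
[315.58995465 260.42119555]
[-0.0005043  -0.19816153] 0.25242142964492575 (array([0.008, 0.001, 0.288]), array([-0.004,  0.006,  0.001]), np.float64(0.29))
```

View pics/w4.png

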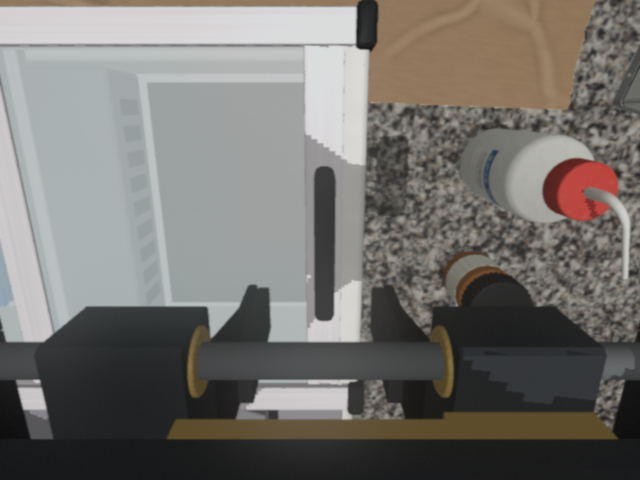

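The right bar is at about column 324, rows 168–320, centred between the fingertips at columns 258 and 385. Pinching it now.

Request:
{"name": "step_arm", "arguments": {"steps": [[0.02,0.003,0.13,0,0,0,0],[0.02,0.003,0.24,0,0,0,0],[0.02,0.003,0.285,0,0,0,0],[0.02,0.003,0.285,0,0,0,1],[0.02,0.003,0.285,0,0,0,1],[0.02,0.003,0.285,0,0,0,1],[0.02,0.003,0.285,0,0,0,1],[0.02,0.003,0.285,0,0,0,1]]}}

```text
time_s: 7.72
position: [0.6626, -0.2192, 0.1723]
tcp_rot: [[0.993, 0.122, 0.003], [0.122, -0.993, -0.002], [0.003, 0.003, -1.0]]
force: [-0.2, -2.8, 0.9]
opening: 0.203
grasp_force: 1.1
```

Request:
{"name": "step_arm", "arguments": {"steps": [[0,0,0,0,0,0,1],[0,0,0,0,0,0,1],[0,0,0,0,0,0,1],[0,0,0,0,0,0,1]]}}

```text
time_s: 8.05
position: [0.6628, -0.2198, 0.1722]
tcp_rot: [[0.993, 0.121, 0.003], [0.121, -0.993, -0.002], [0.003, 0.003, -1.0]]
force: [-1.5, -2.2, 5.8]
opening: 0.138
grasp_force: 30.0
```

```bash
python3 - <<'E'
from h import *
s=read_state();print(inv(s["position"]),s["position"][2],s["opening"],s["force"])
E
```

```text
[ 0.00580436 -0.19751995] 0.172236455715217 0.13832095369764774 [-1.46972002 -2.24468755  5.81769147]
```

Request:
{"name": "step_arm", "arguments": {"steps": [[0,-0.06,0,0,0,0,1],[0,-0.14,0,0,0,0,1],[0,-0.22,0,0,0,0,1],[0,-0.3,0,0,0,0,1],[0,-0.38,0,0,0,0,1],[0,-0.46,0,0,0,0,1],[0,-0.53,0,0,0,0,1],[0,-0.563,0,0,0,0,1]]}}

```text
time_s: 8.72
position: [0.6429, -0.0535, 0.1723]
tcp_rot: [[0.992, 0.126, 0.005], [0.127, -0.992, -0.011], [0.004, 0.012, -1.0]]
force: [0.8, -27.9, 2.0]
opening: 0.141
grasp_force: 30.1
```

Request:
{"name": "step_arm", "arguments": {"steps": [[0,0,0,0,0,0,1],[0,0,0,0,0,0,1],[0,0,0,0,0,0,1]]}}

```text
time_s: 8.97
position: [0.6428, -0.0538, 0.1722]
tcp_rot: [[0.993, 0.122, 0.004], [0.122, -0.993, -0.005], [0.004, 0.006, -1.0]]
force: [0.5, -7.4, 6.8]
opening: 0.136
grasp_force: 30.0
```

```bash
python3 - <<'E'
from h import *
s=read_state();print(inv(s["position"]),s["position"],s["opening"],s["force"])
E
```

```text
[ 0.00584205 -0.03032142] [ 0.64282193 -0.05380655  0.17217502] 0.1357349630535838 [ 0.49244936 -7.36665008  6.78812713]
```

Request:
{"name": "step_arm", "arguments": {"steps": [[0,0,0,0,0,0,0],[0,0,0,0,0,0,0],[0,0,0,0,0,0,0],[0,0,-0.1,0,0,0,0],[0,0,-0.3,0,0,0,0],[0,0,-0.3,0,0,0,0],[0,0,-0.3,0,0,0,-1]]}}

```text
time_s: 9.55
position: [0.6439, -0.0509, 0.2654]
tcp_rot: [[0.992, 0.122, 0.01], [0.122, -0.993, -0.001], [0.009, 0.003, -1.0]]
force: [0.1, 0.2, 0.6]
opening: 0.51
grasp_force: 0.0
```

```bash
cat >> h.py <<'E'
def jars():
    c=capture("top");im=c["image"];cv2.imwrite("pics/top_now.png",im[:,:,::-1])
    for box in [(420,180,470,270),(185,232,226,275)]:
        for b in blobs(im,box,60,120): print(np.round(b,1),ray(c,b[:2],.08).round(4))
E
python3 - <<'E'
from h import *
jars();s=read_state();print(s["position"],go([.478,-.352,.25],YAW-90))
E
```

```text
[448.9 200.2  20.   18.  271. ] [ 0.5975 -0.3754  0.08  ]
[442.6 239.4  19.   18.  256. ] [ 0.4783 -0.3523  0.08  ]
[208.3 250.5  20.   18.  260. ] [0.4548 0.3571 0.08  ]
[ 0.64238576 -0.0506225   0.2625681 ] (array([-0.667,  0.93 ,  0.04 ]), array([ 0.001, -0.006,  0.003]), np.float64(0.93))
```

```bash
python3 - <<'E'
from h import *
D=pickle.load(open("d0.pkl","rb"))
def red(c,box):
    x0,y0,x1,y1=box;im=c["image"][y0:y1,x0:x1].astype(int);m=(im[:,:,0]>130)&(im[:,:,1]<80)
    v,u=np.nonzero(m);return u.mean()+x0,v.mean()+y0,len(u)
for n,box in(("top",(435,145,475,180)),("scene",(120,250,165,305))):
    b=red(D[n],box);print(n,b,[ray(D[n],b[:2],z).round(3) for z in(.12,.14,.16)])
print(go([.5975,-.3754,.25],YAW-90))
E
```

```text
top (np.float64(452.01149425287355), np.float64(159.04597701149424), 87) [array([ 0.715, -0.378,  0.12 ]), array([ 0.711, -0.373,  0.14 ]), array([ 0.706, -0.368,  0.16 ])]
scene (np.float64(136.0263157894737), np.float64(267.4736842105263), 114) [array([ 0.701, -0.392,  0.12 ]), array([ 0.711, -0.38 ,  0.14 ]), array([ 0.72 , -0.367,  0.16 ])]
(array([-0.281,  1.056,  0.042]), array([ 0.001, -0.006,  0.003]), np.float64(1.06))
```

The bottle axis is at about (0.711, −0.376) in both views, leaving about 48 mm to the gripper body at jar A.

Request:
{"name": "step_arm", "arguments": {"steps": [[-0.281,1,0,0,0,0,-1],[-0.281,1,0,0,0,0,-1],[-0.281,1,0,0,0,0,-1],[-0.281,1,0,0,0,0,-1],[-0.281,1,0,0,0,0,-1],[-0.281,1,0,0,0,0,-1],[-0.281,1,0,0,0,0,-1],[-0.281,1,0,0,0,0,-1]]}}

```text
time_s: 10.27
position: [0.5918, -0.3634, 0.2571]
tcp_rot: [[0.993, 0.118, -0.004], [0.118, -0.993, 0.001], [-0.003, -0.001, -1.0]]
force: [0.7, -0.2, 0.9]
opening: 0.992
grasp_force: 0.0
```

Request:
{"name": "step_arm", "arguments": {"steps": [[0,0.056,0.05,0,0,0,-1],[0,0.056,0.05,0,0,0,-1],[0,0.056,0.05,0,0,0,-1]]}}

```text
time_s: 10.52
position: [0.5944, -0.3749, 0.2414]
tcp_rot: [[0.993, 0.12, -0.005], [0.12, -0.993, 0.006], [-0.005, -0.006, -1.0]]
force: [0.2, 1.3, 0.7]
opening: 0.998
grasp_force: 0.0
```

```bash
python3 - <<'E'
from h import *
T=wristT(0);s=read_state();c=capture("wrist");T=T@np.array(c["T_tool_cam"]);c["world_from_camera"]=T
cv2.imwrite("pics/w5.png",c["image"][:,:,::-1]);pickle.dump(c,open("w5.pkl","wb"))
f=240/np.tan(np.radians(c["vertical_fov"])/2)
v=np.linalg.inv(T)@np.r_[.5975,-.3754,.08,1];u=v[:2]/v[2]*f+[c["cx"],c["cy"]];print(u)
print(s["position"],go([.5975,-.3754,.08],YAW-90))
E
```

```text
[321.87422069 221.34669004]
[ 0.59442265 -0.37490696  0.24143327] (array([0.009, 0.008, 0.542]), array([-0.006,  0.004,  0.003]), np.float64(0.54))
```

View pics/w5.png

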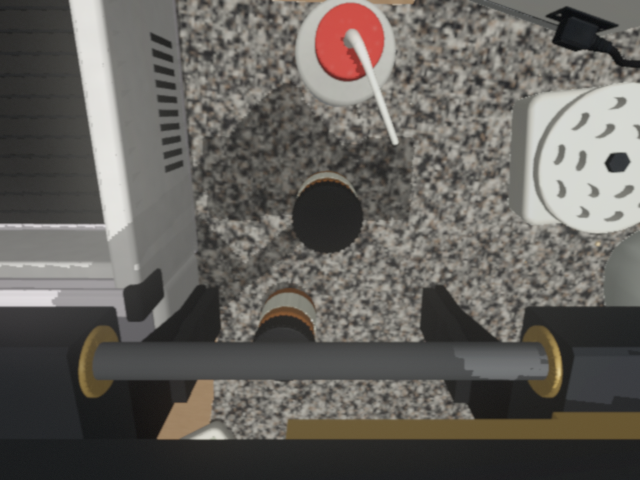

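The jar A cap centre is at (327,215), against a prediction of (322,221). I'm shifting about 4 mm, then descending.

Request:
{"name": "step_arm", "arguments": {"steps": [[0.019,0.013,0.13,0,0,0,-1],[0.019,0.013,0.26,0,0,0,-1],[0.019,0.013,0.39,0,0,0,-1],[0.019,0.013,0.5,0,0,0,-1],[0.019,0.013,0.53,0,0,0,-1],[0.019,0.013,0.53,0,0,0,1],[0.019,0.013,0.53,0,0,0,1],[0.019,0.013,0.53,0,0,0,1]]}}

```text
time_s: 11.23
position: [0.6042, -0.3796, 0.0892]
tcp_rot: [[0.992, 0.122, 0.004], [0.122, -0.992, -0.003], [0.004, 0.004, -1.0]]
force: [1.0, -0.7, 0.2]
opening: 0.853
grasp_force: 0.0
```

Request:
{"name": "step_arm", "arguments": {"steps": [[0,0,0,0,0,0,1],[0,0,0,0,0,0,1],[0,0,0,0,0,0,1],[0,0,0,0,0,0,1]]}}

```text
time_s: 11.57
position: [0.6029, -0.3793, 0.088]
tcp_rot: [[0.993, 0.121, 0.002], [0.121, -0.993, -0.001], [0.002, 0.001, -1.0]]
force: [0.0, 1.6, 5.1]
opening: 0.607
grasp_force: 30.0
```

```bash
python3 - <<'E'
from h import *
s=read_state()
print(go(sh(.065,-.1385,.28),YAW-90),go(sh(.065,-.1385,.114),YAW-90))
E
```

```text
(array([ 0.461, -0.699, -0.64 ]), array([ 0.002, -0.002,  0.003]), np.float64(0.7)) (array([ 0.46 , -0.7  , -0.087]), array([ 0.002, -0.002,  0.003]), np.float64(0.7))
```

Request:
{"name": "step_arm", "arguments": {"steps": [[0,0,-0.12,0,0,0,1],[0,0,-0.24,0,0,0,1],[0,0,-0.36,0,0,0,1],[0,0,-0.48,0,0,0,1],[0,0,-0.6,0,0,0,1],[0,0,-0.64,0,0,0,1],[0,0,-0.64,0,0,0,1]]}}

```text
time_s: 12.15
position: [0.6039, -0.3804, 0.2832]
tcp_rot: [[0.993, 0.122, 0.007], [0.122, -0.993, -0.006], [0.006, 0.007, -1.0]]
force: [0.2, 0.5, -1.1]
opening: 0.614
grasp_force: 30.0
```

```bash
python3 - <<'E'
from h import *
s=read_state()
print(s["position"],s["opening"],go(sh(.065,-.1385,.28),YAW-90))
E
```

```text
[ 0.60386589 -0.38043087  0.28315475] 0.6138058152674287 (array([ 0.458, -0.704,  0.008]), array([ 0.009, -0.008,  0.003]), np.float64(0.7))
```

Request:
{"name": "step_arm", "arguments": {"steps": [[0.08,-0.12,0,0,0,0,1],[0.15,-0.23,0,0,0,0,1],[0.22,-0.34,0,0,0,0,1],[0.3,-0.46,0,0,0,0,1],[0.38,-0.58,0,0,0,0,1],[0.44,-0.67,0,0,0,0,1],[0.459,-0.702,0,0,0,0,1],[0.459,-0.702,0,0,0,0,1]]}}

```text
time_s: 12.82
position: [0.7131, -0.1487, 0.2743]
tcp_rot: [[0.992, 0.127, -0.005], [0.127, -0.992, 0.003], [-0.005, -0.004, -1.0]]
force: [0.6, -0.6, -1.6]
opening: 0.615
grasp_force: 30.0
```

Request:
{"name": "step_arm", "arguments": {"steps": [[0,0,0.12,0,0,0,1],[0,0,0.24,0,0,0,1],[0,0,0.36,0,0,0,1],[0,0,0.42,0,0,0,1],[0,0,0.46,0,0,0,1],[0,0,0.5,0,0,0,1],[0,0,0.5,0,0,0,1],[0,0,0.5,0,0,0,1]]}}

```text
time_s: 13.48
position: [0.7133, -0.1542, 0.1281]
tcp_rot: [[0.993, 0.121, -0.0], [0.121, -0.993, -0.0], [-0.0, 0.0, -1.0]]
force: [0.3, -0.1, -0.9]
opening: 0.615
grasp_force: 30.0
```

```bash
python3 - <<'E'
from h import *
s=read_state()
print(s["position"],inv(s["position"]),s["force"],go(sh(.065,-.1385,.113),YAW-90))
E
```

```text
[ 0.71328088 -0.15415174  0.12809449] [ 0.06381098 -0.13836411] [ 0.34823307 -0.08527463 -0.89168523] (array([0.004, 0.   , 0.05 ]), array([0.   , 0.   , 0.002]), np.float64(0.05))
```

Request:
{"name": "step_arm", "arguments": {"steps": [[0,0,0.02,0,0,0,1],[0,0,0.035,0,0,0,1],[0,0,0.05,0,0,0,1],[0,0,0.053,0,0,0,1],[0,0,0.053,0,0,0,1]]}}

```text
time_s: 13.9
position: [0.7133, -0.153, 0.1123]
tcp_rot: [[0.993, 0.122, 0.0], [0.122, -0.993, -0.0], [0.0, 0.0, -1.0]]
force: [0.3, -0.3, -1.2]
opening: 0.613
grasp_force: 30.0
```

Request:
{"name": "step_arm", "arguments": {"steps": [[0,0,0.004,0,0,0,1],[0,0,0.008,0,0,0,1],[0,0,0.008,0,0,0,1]]}}

```text
time_s: 14.15
position: [0.714, -0.153, 0.112]
tcp_rot: [[0.993, 0.122, 0.002], [0.122, -0.993, -0.0], [0.002, 0.001, -1.0]]
force: [-1.8, 0.5, 5.8]
opening: 0.613
grasp_force: 30.0
```

Contact (5.8 N up). Releasing and rising.

Request:
{"name": "step_arm", "arguments": {"steps": [[0,0,0,0,0,0,-0.66],[0,0,0,0,0,0,-0.66],[0,0,0,0,0,0,-0.66],[0,0,0,0,0,0,-0.66],[0,0,-0.13,0,0,0,-0.66],[0,0,-0.26,0,0,0,-0.66],[0,0,-0.4,0,0,0,-0.66],[0,0,-0.5,0,0,0,-1]]}}

```text
time_s: 14.82
position: [0.7143, -0.1536, 0.2634]
tcp_rot: [[0.993, 0.122, 0.004], [0.122, -0.993, -0.001], [0.003, 0.002, -1.0]]
force: [2.0, -1.3, 0.4]
opening: 0.858
grasp_force: 0.0
```

```bash
python3 - <<'E'
from h import *
s=read_state();jars();c=capture("top")
for b in blobs(c["image"],(330,140,420,235),45,100): print(b,ray(c,b[:2],.104),inv(ray(c,b[:2],.104)))
print(s["position"],s["opening"],go([.480,-.354,.27],YAW-90))
E
```

```text
[442.6 239.4  19.   18.  259. ] [ 0.4781 -0.3523  0.08  ]
[208.3 250.5  20.   18.  263. ] [0.4548 0.3569 0.08  ]
(np.float64(352.1570247933884), np.float64(154.63636363636363), np.int32(14), np.int32(33), np.int32(121)) [ 0.73695418 -0.08199122  0.104     ] [ 0.09593392 -0.06954782]
(np.float64(386.77197802197804), np.float64(146.51098901098902), np.int32(47), np.int32(27), np.int32(364)) [ 0.76034748 -0.18701351  0.104     ] [ 0.10661549 -0.17661244]
(np.float64(395.4684684684685), np.float64(205.93693693693695), np.int32(9), np.int32(21), np.int32(111)) [ 0.57917406 -0.20874882  0.104     ] [-0.07585705 -0.17655211]
[ 0.71430014 -0.15360024  0.26337269] 0.8579193605102019 (array([-0.865,  0.564, -0.014]), array([ 0.009, -0.017,  0.003]), np.float64(0.87))
```

Request:
{"name": "step_arm", "arguments": {"steps": [[-0.865,0.564,0,0,0,0,-1],[-0.865,0.564,0,0,0,0,-1],[-0.865,0.564,0,0,0,0,-1],[-0.865,0.564,0,0,0,0,-1],[-0.865,0.564,0,0,0,0,-1],[-0.865,0.564,0,0,0,0,-1],[-0.865,0.564,0,0,0,0,-1],[-0.865,0.564,0,0,0,0,-1]]}}

```text
time_s: 15.58
position: [0.4723, -0.3553, 0.259]
tcp_rot: [[0.993, 0.118, -0.003], [0.118, -0.993, -0.0], [-0.003, -0.0, -1.0]]
force: [0.1, -0.3, 0.4]
opening: 1.002
grasp_force: 0.0
```

```bash
cat >> h.py <<'E'
def look(g,z=.08):
    """dark cap centre near world guess g (wrist view), by a circle fit"""
    T=wristT(0);c=capture("wrist");T=T@np.array(c["T_tool_cam"]);c["world_from_camera"]=T
    f=240/np.tan(np.radians(c["vertical_fov"])/2)
    v=np.linalg.inv(T)@np.r_[g[:2],z,1];u=v[:2]/v[2]*f+[c["cx"],c["cy"]];x,y=u.astype(int)
    print("pred",u.round(0))
    for b in blobs(c["image"],(x-70,max(0,y-70),x+70,min(300,y+70)),45,1500): print(np.round(b,1),ray(c,b[:2],z).round(4))
E
python3 - <<'E'
from h import *
s=read_state();look([.482,-.3555]);print(s["position"],go([.482,-.3555,.084],YAW-90))
E
```

```text
pred [321. 208.]
[ 322.7  205.9   66.    67.  3201. ] [ 0.4836 -0.3565  0.08  ]
[ 0.47227139 -0.35528909  0.25900698] (array([0.038, 0.   , 0.583]), array([ 0.   ,  0.005, -0.004]), np.float64(0.58))
```

Wrist look: jar B is at (0.4836, −0.3565).

Request:
{"name": "step_arm", "arguments": {"steps": [[0.04,0.005,0.13,0,0,0,-1],[0.04,0.005,0.26,0,0,0,-1],[0.04,0.005,0.39,0,0,0,-1],[0.04,0.005,0.52,0,0,0,-1],[0.04,0.005,0.58,0,0,0,-1],[0.04,0.005,0.58,0,0,0,-1],[0.04,0.005,0.58,0,0,0,1],[0.04,0.005,0.58,0,0,0,1]]}}

```text
time_s: 16.3
position: [0.4894, -0.3533, 0.0869]
tcp_rot: [[0.993, 0.122, 0.002], [0.122, -0.993, -0.002], [0.002, 0.002, -1.0]]
force: [-0.0, 0.0, -0.4]
opening: 0.921
grasp_force: 0.0
```

Request:
{"name": "step_arm", "arguments": {"steps": [[0,0,0,0,0,0,1],[0,0,0,0,0,0,1],[0,0,0,0,0,0,1],[0,0,0,0,0,0,1],[0,0,0,0,0,0,1]]}}

```text
time_s: 16.72
position: [0.4891, -0.3536, 0.0871]
tcp_rot: [[0.993, 0.122, 0.002], [0.122, -0.993, -0.002], [0.002, 0.003, -1.0]]
force: [-0.4, -0.9, 4.1]
opening: 0.61
grasp_force: 30.0
```

```bash
python3 - <<'E'
from h import *
s=read_state();print(s["position"],s["opening"],s["grasp_force"])
E
```

```text
[ 0.48910433 -0.35359033  0.08706262] 0.609648284801685 29.994826912879944
```

Request:
{"name": "step_arm", "arguments": {"steps": [[0,0,-0.12,0,0,0,1],[0,0,-0.24,0,0,0,1],[0,0,-0.36,0,0,0,1],[0,0,-0.48,0,0,0,1],[0,0,-0.6,0,0,0,1],[0,0,-0.64,0,0,0,1],[0,0,-0.64,0,0,0,1]]}}

```text
time_s: 17.3
position: [0.4899, -0.3541, 0.2823]
tcp_rot: [[0.993, 0.122, 0.006], [0.122, -0.993, -0.006], [0.005, 0.007, -1.0]]
force: [0.2, -0.8, -2.0]
opening: 0.61
grasp_force: 30.0
```

```bash
python3 - <<'E'
from h import *
s=read_state();print(s["position"],s["opening"],s["grasp_force"],s["force"],go(sh(0,-.1385,.27),YAW-90))
E
```

```text
[ 0.48987498 -0.35406137  0.28232812] 0.6101072887770037 29.978856146335602 [ 0.2145419  -0.79039036 -2.02884953] (array([ 0.607, -0.571,  0.04 ]), array([ 0.009, -0.007,  0.003]), np.float64(0.61))
```

Request:
{"name": "step_arm", "arguments": {"steps": [[0.08,-0.07,0,0,0,0,1],[0.17,-0.16,0,0,0,0,1],[0.26,-0.25,0,0,0,0,1],[0.35,-0.34,0,0,0,0,1],[0.44,-0.42,0,0,0,0,1],[0.53,-0.5,0,0,0,0,1],[0.59,-0.555,0,0,0,0,1],[0.607,-0.571,0,0,0,0,1]]}}

```text
time_s: 17.97
position: [0.6494, -0.156, 0.2749]
tcp_rot: [[0.992, 0.126, -0.003], [0.126, -0.992, 0.004], [-0.002, -0.004, -1.0]]
force: [-0.2, 0.7, -1.5]
opening: 0.61
grasp_force: 30.0
```

Request:
{"name": "step_arm", "arguments": {"steps": [[0,0,0,0,0,0,1],[0,0,0.12,0,0,0,1],[0,0,0.24,0,0,0,1],[0,0,0.36,0,0,0,1],[0,0,0.44,0,0,0,1],[0,0,0.5,0,0,0,1],[0,0,0.5,0,0,0,1],[0,0,0.5,0,0,0,1]]}}

```text
time_s: 18.63
position: [0.6463, -0.1615, 0.126]
tcp_rot: [[0.993, 0.12, -0.005], [0.12, -0.993, 0.001], [-0.004, -0.002, -1.0]]
force: [0.0, 0.5, -1.8]
opening: 0.608
grasp_force: 30.0
```

```bash
python3 - <<'E'
from h import *
s=read_state()
print(s["position"],inv(s["position"]),s["force"],go(sh(0.0,-.1385,.1115),YAW-90))
E
```

```text
[ 0.64629582 -0.16145023  0.12601273] [-0.0035663  -0.13760941] [ 0.04164782  0.47322028 -1.79212874] (array([0.012, 0.003, 0.048]), array([-0.002,  0.006,  0.001]), np.float64(0.05))
```

Request:
{"name": "step_arm", "arguments": {"steps": [[0.01,0.003,0.02,0,0,0,1],[0.01,0.003,0.035,0,0,0,1],[0.01,0.003,0.045,0,0,0,1],[0.01,0.003,0.05,0,0,0,1],[0.01,0.003,0.055,0,0,0,1],[0.01,0.003,0.055,0,0,0,1]]}}

```text
time_s: 19.13
position: [0.6514, -0.161, 0.1115]
tcp_rot: [[0.993, 0.122, 0.0], [0.122, -0.993, -0.0], [0.0, 0.0, -1.0]]
force: [0.1, 0.4, -1.4]
opening: 0.61
grasp_force: 30.0
```

Request:
{"name": "step_arm", "arguments": {"steps": [[0,0,0.004,0,0,0,1],[0,0,0.008,0,0,0,1],[0,0,0.008,0,0,0,1]]}}

```text
time_s: 19.38
position: [0.6521, -0.1611, 0.111]
tcp_rot: [[0.993, 0.122, 0.002], [0.122, -0.993, -0.0], [0.002, 0.001, -1.0]]
force: [-1.8, 0.8, 6.7]
opening: 0.606
grasp_force: 30.0
```

Request:
{"name": "step_arm", "arguments": {"steps": [[0,0,0,0,0,0,-0.66],[0,0,0,0,0,0,-0.66],[0,0,0,0,0,0,-0.66],[0,0,0,0,0,0,-0.66],[0,0,-0.13,0,0,0,-0.66],[0,0,-0.26,0,0,0,-0.66],[0,0,-0.4,0,0,0,-0.66],[0,0,-0.5,0,0,0,-1]]}}

```text
time_s: 20.05
position: [0.6523, -0.1614, 0.2622]
tcp_rot: [[0.993, 0.122, 0.003], [0.122, -0.993, -0.001], [0.003, 0.002, -1.0]]
force: [0.8, -0.4, 0.7]
opening: 0.853
grasp_force: 0.0
```

```bash
python3 - <<'E'
from h import *
jars();s=read_state();print(s["position"],s["opening"],go([.5,.1,.27],YAW-90),go([.457,.355,.27],YAW-90))
c=capture("wrist");cv2.imwrite("pics/w6.png",c["image"][:,:,::-1])
E
```

```text
[208.3 250.5  20.   18.  262. ] [0.4549 0.357  0.08  ]
[ 0.65542825 -0.16257638  0.26914814] 0.8847046906252762 (array([-0.407, -0.932, -0.016]), array([ 0.01 , -0.017,  0.003]), np.float64(0.93)) (array([-0.446, -1.793, -0.023]), array([ 0.01 , -0.017,  0.003]), np.float64(1.79))
```

View pics/w6.png

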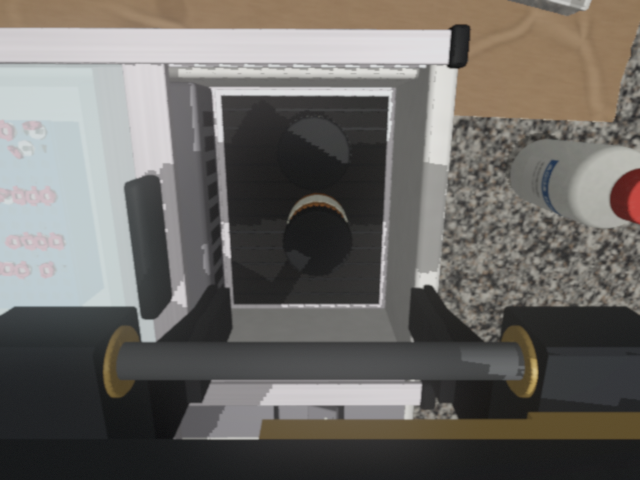

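Both jars stand upright on the mat, with caps at about (315,150) and (318,240), and there is room in front for the third. Going for jar C.

Request:
{"name": "step_arm", "arguments": {"steps": [[-0.407,-0.93,-0.02,0,0,0,-1],[-0.407,-0.93,-0.02,0,0,0,-1],[-0.407,-0.93,-0.02,0,0,0,-1],[-0.407,-0.93,-0.02,0,0,0,-1],[-0.407,-0.93,-0.02,0,0,0,-1],[-0.407,-0.93,-0.02,0,0,0,-1],[-0.407,-0.93,-0.02,0,0,0,-1],[-0.407,-0.93,-0.02,0,0,0,-1]]}}

```text
time_s: 20.82
position: [0.4913, 0.105, 0.2639]
tcp_rot: [[0.992, 0.125, -0.006], [0.125, -0.992, 0.002], [-0.006, -0.003, -1.0]]
force: [0.1, -0.4, -0.4]
opening: 0.996
grasp_force: 0.0
```

Request:
{"name": "step_arm", "arguments": {"steps": [[-0.04,-0.85,0,0,0,0,-1],[-0.04,-0.85,0,0,0,0,-1],[-0.04,-0.85,0,0,0,0,-1],[-0.04,-0.85,0,0,0,0,-1],[-0.04,-0.85,0,0,0,0,-1],[-0.04,-0.85,0,0,0,0,-1],[-0.04,-0.85,0,0,0,0,-1],[-0.04,-0.85,0,0,0,0,-1]]}}

```text
time_s: 21.48
position: [0.4525, 0.3548, 0.2639]
tcp_rot: [[0.992, 0.126, -0.001], [0.126, -0.992, -0.0], [-0.001, 0.0, -1.0]]
force: [-0.1, -0.6, -0.0]
opening: 1.001
grasp_force: 0.0
```

```bash
python3 - <<'E'
from h import *
s=read_state();look([.457,.357]);print(s["position"],go([.457,.357,.084],YAW-90))
c=capture("wrist");cv2.imwrite("pics/w7.png",c["image"][:,:,::-1])
E
```

```text
pred [317. 213.]
[ 315.5  208.8   64.    61.  3082. ] [0.4601 0.3588 0.08  ]
[0.45247265 0.35484233 0.26389006] (array([ 0.016, -0.012,  0.6  ]), array([0.002, 0.002, 0.006]), np.float64(0.6))
```

View pics/w7.png

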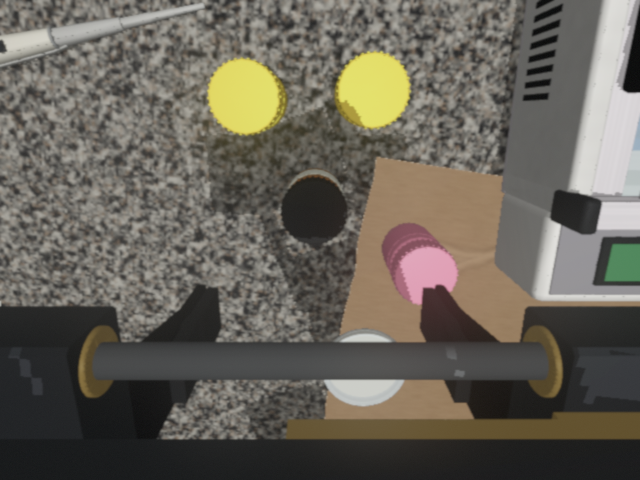

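The jar C cap is at (315,209), with yellow look-alikes at (247,97) and (373,90) and a pink one at (424,275). The fingers clear all of them.

Request:
{"name": "step_arm", "arguments": {"steps": [[0.018,-0.01,0.13,0,0,0,-0.75],[0.018,-0.01,0.26,0,0,0,-0.75],[0.018,-0.01,0.39,0,0,0,-0.75],[0.018,-0.01,0.52,0,0,0,-0.75],[0.018,-0.01,0.6,0,0,0,-0.75],[0.018,-0.01,0.6,0,0,0,-0.75],[0.018,-0.01,0.6,0,0,0,1],[0.018,-0.01,0.6,0,0,0,1]]}}

```text
time_s: 22.25
position: [0.46, 0.3557, 0.0863]
tcp_rot: [[0.993, 0.12, 0.002], [0.12, -0.993, 0.001], [0.002, -0.001, -1.0]]
force: [-1.0, 0.2, 0.9]
opening: 0.797
grasp_force: 0.0
```

Request:
{"name": "step_arm", "arguments": {"steps": [[0,0,0,0,0,0,1],[0,0,0,0,0,0,1],[0,0,0,0,0,0,1],[0,0,0,0,0,0,1],[0,0,0,0,0,0,1]]}}

```text
time_s: 22.67
position: [0.4598, 0.3572, 0.087]
tcp_rot: [[0.993, 0.122, 0.004], [0.122, -0.993, 0.002], [0.004, -0.001, -1.0]]
force: [0.0, 1.5, 6.6]
opening: 0.614
grasp_force: 30.0
```

Request:
{"name": "step_arm", "arguments": {"steps": [[0,0,-0.12,0,0,0,1],[0,0,-0.24,0,0,0,1],[0,0,-0.36,0,0,0,1],[0,0,-0.48,0,0,0,1],[0,0,-0.6,0,0,0,1],[0,0,-0.64,0,0,0,1],[0,0,-0.64,0,0,0,1]]}}

```text
time_s: 23.25
position: [0.4601, 0.3574, 0.2816]
tcp_rot: [[0.992, 0.122, 0.009], [0.122, -0.993, 0.004], [0.009, -0.003, -1.0]]
force: [0.0, 0.4, -2.6]
opening: 0.613
grasp_force: 30.0
```

```bash
python3 - <<'E'
from h import *
s=read_state();print(s["position"],s["opening"],s["grasp_force"],s["force"],go(sh(-.065,-.1385,.28),YAW-90))
E
```

```text
[0.46007341 0.35736754 0.28163101] 0.6126861557054959 29.956468641757965 [ 0.01164283  0.36899624 -2.59358903] (array([0.2  , 1.795, 0.002]), array([-0.004, -0.011,  0.004]), np.float64(1.79))
```

Request:
{"name": "step_arm", "arguments": {"steps": [[0.02,0.12,0,0,0,0,1],[0.04,0.25,0,0,0,0,1],[0.05,0.38,0,0,0,0,1],[0.06,0.51,0,0,0,0,1],[0.07,0.64,0,0,0,0,1],[0.08,0.77,0,0,0,0,1],[0.09,0.9,0,0,0,0,1],[0.1,1,0,0,0,0,1]]}}

```text
time_s: 23.92
position: [0.5234, 0.0594, 0.2751]
tcp_rot: [[0.993, 0.121, -0.004], [0.121, -0.993, -0.001], [-0.004, 0.0, -1.0]]
force: [0.4, 0.2, -1.2]
opening: 0.614
grasp_force: 30.0
```

Request:
{"name": "step_arm", "arguments": {"steps": [[0.02,0.12,0,0,0,0,1],[0.04,0.25,0,0,0,0,1],[0.06,0.38,0,0,0,0,1],[0.08,0.51,0,0,0,0,1],[0.09,0.64,0,0,0,0,1],[0.09,0.75,0,0,0,0,1],[0.09,0.795,0,0,0,0,1],[0.09,0.795,0,0,0,0,1]]}}

```text
time_s: 24.58
position: [0.5798, -0.1746, 0.2747]
tcp_rot: [[0.993, 0.117, -0.003], [0.117, -0.993, 0.0], [-0.003, -0.0, -1.0]]
force: [0.0, 1.0, -1.9]
opening: 0.612
grasp_force: 30.0
```

```bash
python3 - <<'E'
from h import *
s=read_state()
print(s["position"],inv(s["position"]),go(sh(-.067,-.1385,.13),YAW-90))
E
```

```text
[ 0.57979848 -0.17460738  0.27471716] [-0.07115912 -0.14272967] (array([ 0.015, -0.014,  0.482]), array([-0.001,  0.004, -0.003]), np.float64(0.48))
```

Request:
{"name": "step_arm", "arguments": {"steps": [[0.01,-0.012,0.02,0,0,0,1],[0.01,-0.012,0.14,0,0,0,1],[0.01,-0.012,0.26,0,0,0,1],[0.01,-0.012,0.38,0,0,0,1],[0.01,-0.012,0.45,0,0,0,1],[0.01,-0.012,0.48,0,0,0,1],[0.01,-0.012,0.48,0,0,0,1],[0.01,-0.012,0.48,0,0,0,1]]}}

```text
time_s: 25.25
position: [0.5832, -0.166, 0.133]
tcp_rot: [[0.992, 0.123, -0.0], [0.123, -0.992, 0.0], [-0.0, -0.0, -1.0]]
force: [0.1, -0.5, -1.6]
opening: 0.614
grasp_force: 30.0
```

```bash
python3 - <<'E'
from h import *
s=read_state()
print(s["position"],inv(s["position"]),s["force"],go(sh(-.067,-.1385,.111),YAW-90))
E
```

```text
[ 0.58318528 -0.16599105  0.13301168] [-0.06676739 -0.13457956] [ 0.11151589 -0.49004473 -1.59088456] (array([-0.001,  0.013,  0.073]), array([-0.001,  0.   ,  0.005]), np.float64(0.07))
```

Request:
{"name": "step_arm", "arguments": {"steps": [[0,0.01,0.03,0,0,0,1],[0,0.01,0.05,0,0,0,1],[0,0.01,0.065,0,0,0,1],[0,0.01,0.075,0,0,0,1],[0,0.01,0.078,0,0,0,1],[0,0.01,0.078,0,0,0,1]]}}

```text
time_s: 25.75
position: [0.5836, -0.1703, 0.111]
tcp_rot: [[0.993, 0.121, 0.001], [0.121, -0.993, -0.0], [0.001, 0.0, -1.0]]
force: [-1.3, 1.8, 4.8]
opening: 0.614
grasp_force: 30.0
```

Contact. Releasing and rising, then checking.

Request:
{"name": "step_arm", "arguments": {"steps": [[0,0,0,0,0,0,-0.66],[0,0,0,0,0,0,-0.66],[0,0,0,0,0,0,-0.66],[0,0,0,0,0,0,-0.66],[0,0,-0.13,0,0,0,-0.66],[0,0,-0.26,0,0,0,-0.66],[0,0,-0.4,0,0,0,-0.66],[0,0,-0.5,0,0,0,0]]}}

```text
time_s: 26.42
position: [0.5842, -0.1708, 0.2627]
tcp_rot: [[0.993, 0.121, 0.003], [0.122, -0.993, -0.002], [0.003, 0.002, -1.0]]
force: [0.7, -1.4, -0.4]
opening: 0.803
grasp_force: 0.0
```

```bash
python3 - <<'E'
from h import *
s=read_state();print(s["position"],go(sh(.004,-.0303,.27),YAW-90))
E
```

```text
[ 0.5842194  -0.1708151   0.26274012] (array([ 0.235, -0.363, -0.024]), array([ 0.002, -0.004,  0.003]), np.float64(0.36))
```

Request:
{"name": "step_arm", "arguments": {"steps": [[0.235,-0.363,0,0,0,0,0],[0.235,-0.363,0,0,0,0,0],[0.235,-0.363,0,0,0,0,0],[0.235,-0.363,0,0,0,0,0],[0.235,-0.363,0,0,0,0,0],[0.235,-0.363,0,0,0,0,0]]}}

```text
time_s: 26.92
position: [0.6398, -0.0536, 0.2591]
tcp_rot: [[0.992, 0.123, -0.001], [0.123, -0.992, -0.001], [-0.001, 0.001, -1.0]]
force: [-0.6, -0.3, -0.4]
opening: 0.508
grasp_force: 0.0
```

```bash
python3 - <<'E'
from h import *
s=read_state();c=capture("wrist");cv2.imwrite("pics/w8.png",c["image"][:,:,::-1])
print(inv(s["position"]),go(sh(.004,-.0303,.167),YAW-90))
E
```

```text
[ 0.00283581 -0.029761  ] (array([ 0.005, -0.001,  0.307]), array([0.001, 0.001, 0.002]), np.float64(0.31))
```

View pics/w8.png

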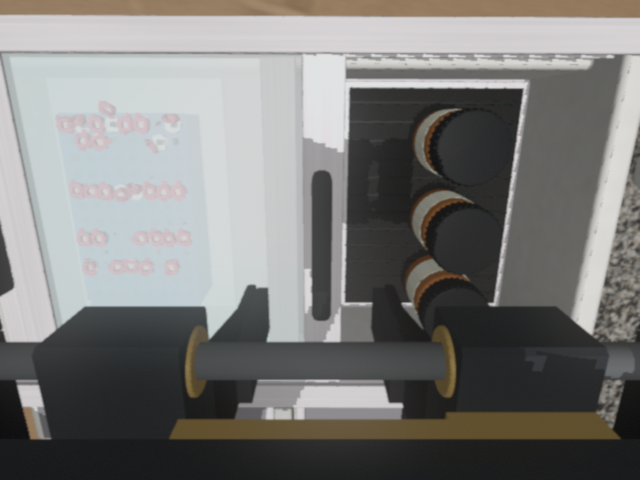

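All three jars stand upright in a row, with caps at about (475,147), (465,237) and (450,300). The bar at column 321 is centred between the fingers, so I'm closing the lid.

Request:
{"name": "step_arm", "arguments": {"steps": [[0.005,0,0.13,0,0,0,0],[0.005,0,0.25,0,0,0,0],[0.005,0,0.3,0,0,0,0],[0.005,0,0.3,0,0,0,1],[0.005,0,0.3,0,0,0,1],[0.005,0,0.3,0,0,0,1],[0.005,0,0.3,0,0,0,1],[0.005,0,0.3,0,0,0,1]]}}

```text
time_s: 27.63
position: [0.6427, -0.0541, 0.1715]
tcp_rot: [[0.993, 0.121, 0.004], [0.121, -0.993, -0.001], [0.003, 0.001, -1.0]]
force: [-0.6, -0.8, -0.1]
opening: 0.205
grasp_force: 0.0
```

Request:
{"name": "step_arm", "arguments": {"steps": [[0,0,0,0,0,0,1],[0,0,0,0,0,0,1],[0,0,0,0,0,0,1],[0,0,0,0,0,0,1]]}}

```text
time_s: 27.97
position: [0.6424, -0.054, 0.1711]
tcp_rot: [[0.993, 0.122, 0.003], [0.122, -0.993, -0.001], [0.002, 0.002, -1.0]]
force: [0.2, -2.1, 5.2]
opening: 0.135
grasp_force: 30.0
```

```bash
python3 - <<'E'
from h import *
s=read_state();print(inv(s["position"]),s["position"][2],s["opening"],go(sh(.006,-.1985,s["position"][2]),YAW-90))
E
```

```text
[ 0.00542418 -0.03050408] 0.17114180304630983 0.1348502401265433 (array([0.001, 0.56 , 0.001]), array([ 0.002, -0.003,  0.003]), np.float64(0.56))
```

Request:
{"name": "step_arm", "arguments": {"steps": [[0,0.06,0,0,0,0,1],[0,0.14,0,0,0,0,1],[0,0.22,0,0,0,0,1],[0,0.3,0,0,0,0,1],[0,0.38,0,0,0,0,1],[0,0.46,0,0,0,0,1],[0,0.53,0,0,0,0,1],[0,0.562,0,0,0,0,1]]}}

```text
time_s: 28.63
position: [0.6627, -0.223, 0.1711]
tcp_rot: [[0.993, 0.12, 0.002], [0.12, -0.993, -0.0], [0.002, 0.0, -1.0]]
force: [-1.7, 6.6, 1.7]
opening: 0.137
grasp_force: 30.0
```

Request:
{"name": "step_arm", "arguments": {"steps": [[0,0,0,0,0,0,1],[0,0,0,0,0,0,1],[0,0,0,0,0,0,1]]}}

```text
time_s: 28.88
position: [0.6626, -0.2222, 0.1711]
tcp_rot: [[0.993, 0.121, 0.002], [0.121, -0.993, -0.002], [0.002, 0.003, -1.0]]
force: [-1.1, -2.2, 5.8]
opening: 0.132
grasp_force: 30.0
```

```bash
python3 - <<'E'
from h import *
s=read_state();print(inv(s["position"]),s["position"][2],s["opening"],s["force"])
E
```

```text
[ 0.00536242 -0.1998539 ] 0.17114292193151456 0.1320532862452812 [-1.07381609 -2.23348902  5.84982917]
```

Request:
{"name": "step_arm", "arguments": {"steps": [[0,0.01,0,0,0,0,1],[0,0.01,0,0,0,0,1],[0,0,0,0,0,0,0],[0,0,0,0,0,0,0],[0,0,0,0,0,0,0],[0,0,-0.12,0,0,0,0],[0,0,-0.25,0,0,0,0],[0,0,-0.25,0,0,0,0]]}}

```text
time_s: 29.55
position: [0.6661, -0.2224, 0.2525]
tcp_rot: [[0.992, 0.122, 0.013], [0.122, -0.993, -0.006], [0.012, 0.008, -1.0]]
force: [1.3, -0.4, 1.9]
opening: 0.467
grasp_force: 0.0
```

```bash
python3 - <<'E'
from h import *
s=read_state();print(inv(s["position"]),s["position"][2],s["opening"],go(sh(-.1725,-.001,.24),YAW-90))
E
```

```text
[ 0.00880561 -0.20051006] 0.25248503983575793 0.467355961345088 (array([-0.603, -0.667,  0.029]), array([ 0.01 , -0.016,  0.003]), np.float64(0.67))
```

Request:
{"name": "step_arm", "arguments": {"steps": [[-0.6,-0.667,0,0,0,0,0],[-0.6,-0.667,0,0,0,0,0],[-0.6,-0.667,0,0,0,0,0],[-0.6,-0.667,0,0,0,0,0],[-0.6,-0.667,0,0,0,0,0],[-0.6,-0.667,0,0,0,0,0],[-0.6,-0.667,0,0,0,0,0],[-0.6,-0.667,0,0,0,0,0]]}}

```text
time_s: 30.22
position: [0.4538, -0.0404, 0.2439]
tcp_rot: [[0.992, 0.124, -0.006], [0.124, -0.992, 0.003], [-0.006, -0.004, -1.0]]
force: [0.3, 0.4, 0.2]
opening: 0.495
grasp_force: 0.0
```

```bash
python3 - <<'E'
from h import *
s=read_state();print(inv(s["position"]),s["position"][2],s["opening"],go(sh(-.172,-.001,.1645),YAW-90))
E
```

```text
[-0.18024463  0.00559804] 0.24394485689270182 0.49473123937837893 (array([0.029, 0.023, 0.265]), array([-0.005,  0.007,  0.006]), np.float64(0.26))
```

Request:
{"name": "step_arm", "arguments": {"steps": [[0.022,0.015,0.1,0,0,0,0],[0.022,0.015,0.1,0,0,0,0],[0.022,0.015,0.1,0,0,0,0]]}}

```text
time_s: 30.47
position: [0.4662, -0.048, 0.2137]
tcp_rot: [[0.993, 0.121, -0.003], [0.121, -0.993, 0.001], [-0.003, -0.001, -1.0]]
force: [-0.6, -0.5, 0.7]
opening: 0.501
grasp_force: 0.0
```

```bash
python3 - <<'E'
from h import *
s=read_state();print(inv(s["position"]),s["position"][2],s["opening"],go(sh(-.172,-.001,.1645),YAW-90))
E
```

```text
[-0.16882809 -0.00344557] 0.21370579631790892 0.5006595372547621 (array([-0.01 , -0.008,  0.164]), array([-0.002,  0.003,  0.002]), np.float64(0.16))
```

Request:
{"name": "step_arm", "arguments": {"steps": [[-0.01,-0.008,0.1,0,0,0,0],[-0.01,-0.008,0.16,0,0,0,0],[-0.01,-0.008,0.16,0,0,0,0],[-0.01,-0.008,0.16,0,0,0,1],[-0.01,-0.008,0.16,0,0,0,1],[-0.01,-0.008,0.16,0,0,0,1],[-0.01,-0.008,0.16,0,0,0,1],[-0.01,-0.008,0.16,0,0,0,1]]}}

```text
time_s: 31.13
position: [0.4635, -0.046, 0.1675]
tcp_rot: [[0.993, 0.122, 0.002], [0.122, -0.993, -0.001], [0.002, 0.001, -1.0]]
force: [-0.5, -0.1, 0.5]
opening: 0.206
grasp_force: 0.0
```

Request:
{"name": "step_arm", "arguments": {"steps": [[0,0,0,0,0,0,1],[0,0,0,0,0,0,1],[0,0,0,0,0,0,1]]}}

```text
time_s: 31.38
position: [0.4634, -0.0462, 0.1673]
tcp_rot: [[0.993, 0.122, 0.001], [0.122, -0.993, -0.001], [0.001, 0.001, -1.0]]
force: [-1.8, -1.0, 6.6]
opening: 0.161
grasp_force: 30.0
```

```bash
python3 - <<'E'
from h import *
s=read_state();print(inv(s["position"]),s["position"][2],s["opening"],s["grasp_force"])
E
```

```text
[-0.17136818 -0.00137988] 0.1672621203010383 0.16133401757635332 30.001077046617866
```

Request:
{"name": "step_arm", "arguments": {"steps": [[0.02,0,0,0,0,0,1],[0.04,0,0,0,0,0,1],[0.06,0,0,0,0,0,1],[0.08,0,0,0,0,0,1],[0.085,0,0,0,0,0,1],[0.085,0,0,0,0,0,1],[0.085,0,0,0,0,0,1]]}}

```text
time_s: 31.97
position: [0.4874, -0.0433, 0.1673]
tcp_rot: [[0.992, 0.122, -0.002], [0.122, -0.992, -0.002], [-0.002, 0.001, -1.0]]
force: [-4.2, -3.9, 7.9]
opening: 0.155
grasp_force: 30.0
```

```bash
python3 - <<'E'
from h import *
s=read_state();print(inv(s["position"]),s["position"][2],s["opening"],s["force"])
E
```

```text
[-0.14724269 -0.00133902] 0.16728453853916 0.1549688896797895 [-4.16792678 -3.87109282  7.88039464]
```

Request:
{"name": "step_arm", "arguments": {"steps": [[0,0,0,0,0,0,0],[0,0,0,0,0,0,0],[0,0,0,0,0,0,0],[0,0,-0.1,0,0,0,0],[0,0,-0.22,0,0,0,0],[0,0,-0.25,0,0,0,-1],[0,0,-0.25,0,0,0,-1]]}}

```text
time_s: 32.55
position: [0.4902, -0.043, 0.2441]
tcp_rot: [[0.993, 0.122, 0.007], [0.122, -0.993, -0.002], [0.006, 0.003, -1.0]]
force: [-0.6, -0.3, -0.1]
opening: 0.566
grasp_force: 0.0
```

Request:
{"name": "step_arm", "arguments": {"steps": [[-0.1,0,0,0,0,-1,-1],[-0.2,0.1,0,0,0,-1,-1],[-0.2,0.2,0,0,0,-1,-1],[-0.2,0.3,0,0,0,-1,-1],[-0.2,0.4,0,0,0,-1,-1],[-0.2,0.48,0,0,0,-1,-1],[-0.2,0.48,0,0,0,-1,-1],[-0.2,0.48,0,0,0,-1,-1]]}}

```text
time_s: 33.22
position: [0.4455, -0.1937, 0.2398]
tcp_rot: [[0.617, 0.787, -0.002], [0.787, -0.617, 0.002], [0.0, -0.003, -1.0]]
force: [-0.4, 0.3, 0.3]
opening: 0.997
grasp_force: 0.0
```

Request:
{"name": "step_arm", "arguments": {"steps": [[0,0,0,0,0,-1,-1],[0,0,0,0,0,-1,-1],[0,0,0,0,0,-1,-1],[0,0,0,0,0,-1,-1],[0,0,0,0,0,-1,-1],[0,0,0,0,0,-1,-1],[0,0,0,0,0,-1,-1],[0,0,0,0,0,-1,-1]]}}

```text
time_s: 33.88
position: [0.4453, -0.1913, 0.2403]
tcp_rot: [[-0.121, 0.993, -0.002], [0.993, 0.121, 0.002], [0.002, -0.002, -1.0]]
force: [0.2, -0.2, -0.9]
opening: 0.999
grasp_force: 0.0
```

```bash
python3 - <<'E'
from h import *
s=read_state();print(inv(s["position"]),s["position"],go(sh(-.2105,-.148,.17),YAW))
c=capture("wrist");cv2.imwrite("pics/w9.png",c["image"][:,:,::-1])
E
```

```text
[-0.20670627 -0.14319914] [ 0.44527778 -0.19126374  0.24030006] (array([-0.017, -0.012,  0.234]), array([-0.003, -0.003,  0.002]), np.float64(0.23))
```

View pics/w9.png

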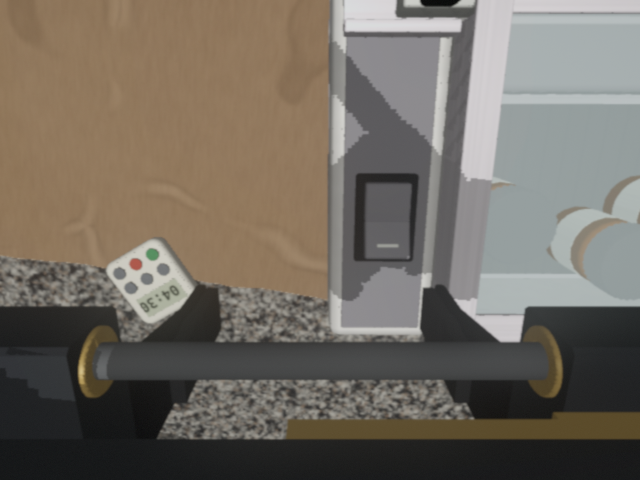

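The bezel is at about x 355–418, y 174–262, and the jars stand under the closed lid. Pressing the right half now.

Request:
{"name": "step_arm", "arguments": {"steps": [[-0.017,-0.012,0.1,0,0,0,-1],[-0.017,-0.012,0.2,0,0,0,-1],[-0.017,-0.012,0.24,0,0,0,-1],[-0.017,-0.012,0.24,0,0,0,-1]]}}

```text
time_s: 34.27
position: [0.441, -0.1963, 0.1664]
tcp_rot: [[-0.12, 0.993, -0.007], [0.993, 0.12, 0.005], [0.006, -0.006, -1.0]]
force: [-0.5, 0.2, 0.4]
opening: 1.0
grasp_force: 0.0
```

```bash
python3 - <<'E'
from h import *
s=read_state();print(inv(s["position"]),s["position"],go(sh(-.2105,-.148,.135),YAW))
E
```

```text
[-0.21160534 -0.14772609] [ 0.4409545  -0.19634345  0.1664119 ] (array([-0.002,  0.004,  0.105]), array([-0.007, -0.007,  0.   ]), np.float64(0.1))
```

Request:
{"name": "step_arm", "arguments": {"steps": [[0,0.004,0.05,0,0,0,-1],[0,0.004,0.08,0,0,0,-1],[0,0.004,0.1,0,0,0,-1],[0,0.004,0.11,0,0,0,-1],[0,0.004,0.115,0,0,0,-1],[0,0.004,0.115,0,0,0,-1]]}}

```text
time_s: 34.77
position: [0.4453, -0.1991, 0.1363]
tcp_rot: [[-0.121, 0.993, 0.003], [0.993, 0.121, -0.002], [-0.002, 0.002, -1.0]]
force: [-0.2, -2.1, 4.1]
opening: 0.999
grasp_force: 1.9
```

Request:
{"name": "step_arm", "arguments": {"steps": [[0,0,0.005,0,0,0,-1],[0,0,0.008,0,0,0,-1],[0,0,0.008,0,0,0,-1],[0,0,0.008,0,0,0,-1]]}}

```text
time_s: 35.1
position: [0.4454, -0.1991, 0.1358]
tcp_rot: [[-0.121, 0.993, 0.004], [0.993, 0.121, -0.003], [-0.004, 0.004, -1.0]]
force: [-4.3, -0.0, 20.2]
opening: 0.999
grasp_force: 10.2
```

Request:
{"name": "step_arm", "arguments": {"steps": [[0,0,-0.1,0,0,0,-1],[0,0,-0.23,0,0,0,-1],[0.2,0,-0.36,0,0,0,-1],[0.2,0,-0.42,0,0,0,-1],[0,0,-0.42,0,0,0,-1],[-0.08,0,-0.42,0,0,0,-1],[-0.08,0,-0.42,0,0,0,-1]]}}

```text
time_s: 35.68
position: [0.4503, -0.2276, 0.261]
tcp_rot: [[-0.121, 0.993, 0.007], [0.993, 0.121, -0.008], [-0.009, 0.006, -1.0]]
force: [1.6, -1.3, 0.5]
opening: 1.0
grasp_force: 0.0
```

```bash
python3 - <<'E'
from h import *
s=read_state();print(s["position"],s["force"])
c=capture("wrist");t=capture("top")
a=c["image"][100:320,280:640];b=t["image"][125:275,245:465]
cv2.imwrite("pics/end.png",np.vstack([cv2.resize(a[:,:,::-1],(480,293)),cv2.resize(b[:,:,::-1],(440,300),interpolation=cv2.INTER_CUBIC)[:, :440] if False else cv2.resize(b[:,:,::-1],(480,300),interpolation=cv2.INTER_CUBIC)]))
E
```

```text
[ 0.45033719 -0.22760448  0.26099048] [ 1.64387374 -1.33279658  0.47384045]
```

View pics/end.png

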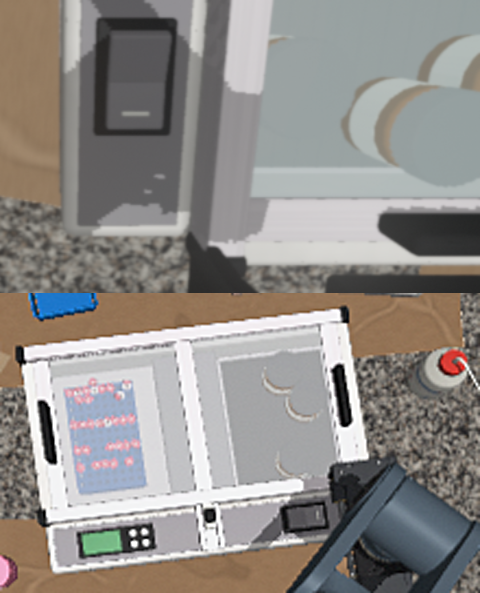

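The switch is on, the knob is home and the lids are shut. The jar crescents under the lid look unevenly spaced, so a jar may have been knocked; I'll take a clearer look.

Request:
{"name": "step_arm", "arguments": {"steps": [[0.8,0,-0.2,0,0,0,-1],[0.8,0,-0.2,0,0,0,-1],[0.8,0,-0.2,0,0,0,-1],[0.8,0,-0.2,0,0,0,-1],[0.8,0,-0.2,0,0,0,-1],[0.8,0,-0.2,0,0,0,-1],[0.8,0,-0.2,0,0,0,-1],[0.8,0,-0.2,0,0,0,-1]]}}

```text
time_s: 36.45
position: [0.4163, 0.0188, 0.3188]
tcp_rot: [[-0.127, 0.992, -0.001], [0.992, 0.127, 0.0], [0.001, -0.001, -1.0]]
force: [0.4, -0.7, -0.2]
opening: 1.001
grasp_force: 0.0
```

```bash
python3 - <<'E'
from h import *
t=capture("top");pickle.dump(t,open("tend.pkl","wb"));s=read_state()
print(s["position"],go(sh(0,-.16,.33),YAW))
E
```

```text
[0.41692606 0.01738981 0.31848062] (array([-0.761,  0.696, -0.039]), array([-0.001, -0.   ,  0.006]), np.float64(0.76))
```

Request:
{"name": "step_arm", "arguments": {"steps": [[-0.761,0.696,-0.04,0,0,0,-1],[-0.761,0.696,-0.04,0,0,0,-1],[-0.761,0.696,-0.04,0,0,0,-1],[-0.761,0.696,-0.04,0,0,0,-1],[-0.761,0.696,-0.04,0,0,0,-1],[-0.761,0.696,-0.04,0,0,0,-1],[-0.761,0.696,-0.04,0,0,0,-1],[-0.761,0.696,-0.04,0,0,0,-1]]}}

```text
time_s: 37.17
position: [0.6555, -0.1914, 0.3286]
tcp_rot: [[-0.116, 0.993, 0.001], [0.993, 0.116, -0.002], [-0.002, 0.0, -1.0]]
force: [0.2, 0.2, 0.5]
opening: 1.003
grasp_force: 0.0
```

```bash
python3 - <<'E'
from h import *
T=wristT(0);c=capture("wrist");T=T@np.array(c["T_tool_cam"]);c["world_from_camera"]=T;pickle.dump(c,open("wend.pkl","wb"))
t=pickle.load(open("tend.pkl","rb"))
f=240/np.tan(np.radians(c["vertical_fov"])/2)
im=c["image"][:,:,::-1].copy()
for x in(-.085,.085):
  for y in(-.058,.058):
    v=np.linalg.inv(T)@np.r_[sh(x,y-.1265,.104),1];u=v[:2]/v[2]*f+[c["cx"],c["cy"]];cv2.circle(im,tuple(int(q) for q in u),3,(0,0,255),-1)
b=t["image"][125:275,325:425][:,:,::-1]
cv2.imwrite("pics/end2.png",np.hstack([cv2.resize(im,(533,400)),cv2.resize(b,(267,400),interpolation=cv2.INTER_CUBIC)]))
E
```

```text
(no output)
```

View pics/end2.png

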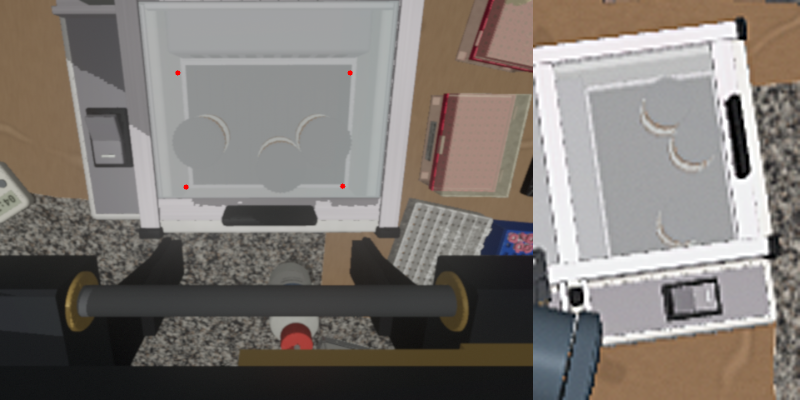

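The middle jar was nudged towards the right side. All three cap centres, at about (200,142), (280,166) and (322,140), still lie inside the red limit corners and the jars are upright. The lids are shut, the bar is home and the switch is on, so I'm handing in.

```bash
python3 -c "
from rig import *
s=read_state();print(s['force'],s['time_s']);print(hand_in())"
```

```text
[ 2.21679002 -1.26863073  1.2512095 ] 37.2167
the job is handed in; nothing more can be done
None
```

I handed the job in at 37 s of robot time; no verdict came back, but the last views show all three jars upright on the platform within limits (the middle one had been nudged a few centimetres), both lids shut, the lock bar home and the shaker switched on.

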